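# Put up the leaf bundles and nest the empty tote

### The job

Take the wooden cover off the clay crock and lay it on the cork mat. Put every yellow leaf bundle, both those in the blue tote and any lying loose on the table, into the crock, then set the cover back on the crock so that it sits seated and level. Put the emptied tote away by nesting it fully down inside the other blue bin, turning it round as needed so that its side lugs drop into the bin's slots instead of resting on the rim. Leave everything else on the table where it is.

Things in the scene. Friction and masses are not known exactly. Their poses are not given: they have to be found in the camera images.
- bundle1_c (a point): Centre of a yellow paper leaf bundle: a rigid upright block 40 mm tall (own z), plus-shaped seen from above: two crossed bars 50 x 30 mm along its own x and y, so opposite end faces (30 mm wide) are 50 mm apart in x and in y. 90 g. Starts standing on the tote's inner floor, 58 mm from its neighbours along the tote's x. May be absent.
- bundle2_c (a point): Centre of a yellow paper leaf bundle: a rigid upright block 40 mm tall (own z), plus-shaped seen from above: two crossed bars 50 x 30 mm along its own x and y, so opposite end faces (30 mm wide) are 50 mm apart in x and in y. 90 g. Starts standing on the tote's inner floor, 58 mm from its neighbours along the tote's x. May be absent.
- bundle3_c (a point): Centre of a yellow paper leaf bundle: a rigid upright block 40 mm tall (own z), plus-shaped seen from above: two crossed bars 50 x 30 mm along its own x and y, so opposite end faces (30 mm wide) are 50 mm apart in x and in y. 90 g. Starts standing on the tote's inner floor, 58 mm from its neighbours along the tote's x. May be absent.
- bundle4_c (a point): Centre of a yellow paper leaf bundle: a rigid upright block 40 mm tall (own z), plus-shaped seen from above: two crossed bars 50 x 30 mm along its own x and y, so opposite end faces (30 mm wide) are 50 mm apart in x and in y. 90 g. May lie on the table. May be absent.
- crock_rim (a point): Centre of the mouth of the round terracotta crock, at rim height, z up. Crock fixed to the table, 72 mm tall, outer diameter 180 mm, inner diameter at the rim 168 mm, wall 6 mm; its floor is 66 mm below this point. One layer of four bundles fits side by side.
- cover_knob (a point): Point on the axis of the brass knob of the loose wooden cover, z up. Knob: upright cylinder 28 mm across, 30 mm tall, from 16 mm below to 14 mm above this point. Disc 186 mm across, 6 mm thick, underside 22 mm below this point; under it a plug 156 mm across, 6 mm deep, goes inside the crock's mouth. 0.28 kg. Starts seated on the crock; seated, this point is 22 mm above the rim.
- mat_top (a point): Centre of the top face of a round cork mat fixed to the table, 200 mm across, 4 mm thick, z up. Lying on it, the cover has its knob point 28 mm above this point.
- cover: The same cover; origin at the centre of the plug's underside.
- tote_c (a point): Centre (half-way up) of the loose blue tote, an open box, z up. Outer 190 mm (x) by 120 mm (y), 75 mm tall; floor 4 mm; long walls (at y=+-56 mm, along x) 8 mm thick, good to grip at mid-length; end walls 6 mm. +x end marked orange. On each long side two lugs 18 mm wide at x=+62 and x=-25 mm stick out 10 mm, 12 to 24 mm above its underside. 0.3 kg.
- tote: The same tote; origin at the centre of its underside.
- mate_floor (a point): Centre of the inner floor (4 mm above the table) of the other blue bin, fixed, z up. Inside 202 mm (x) by 132 mm (y), rim 50 mm above table, walls 8 mm; +x end orange. 30 mm slots at x=+62 and -25 mm in both long sides take the tote's lugs: orange end over orange end the tote nests to this floor (tote centre 37.5 mm above this point); the other way it rests on the rim 34 mm higher.
- weight: Bystander to leave alone: brass weight 58 mm tall; origin at its underside.
- redstack: Bystander to leave alone: dark red paper bundle, same shape as the yellow ones; origin at its underside.
- dish: Bystander to leave alone: terracotta bowl 110 mm across; origin at its underside.
- brush: Bystander to leave alone: brush lying flat; origin at its underside.
- jar: Bystander to leave alone: glass jar 60 mm tall; origin at its underside.
- slats: Bystander to leave alone: block of pale wooden slats 160 x 70 x 25 mm; origin at its underside.
- cup: Bystander to leave alone: white cup 80 mm tall; origin at its underside.
Not all that is in view belongs to the job. Leave any pink or purple look-alike of the part that bears bundle4_c alone.

How it is judged:
On the way, in this order (a step that is already met when the one before it is completed fails the run):
1. the cover has been taken off and lies on the cork mat (horizontal distance between cover_knob and mat_top below 0.06 m and z of cover_knob in the frame of mat_top below 0.036 m and angle between cover_knob's own z axis and vertical below 0.08 rad), for 0.2 s.
2. every yellow bundle is in the crock, below its rim (horizontal distance between each of bundle1_c, bundle2_c, bundle3_c, bundle4_c and crock_rim below 0.065 m and z of each of bundle1_c, bundle2_c, bundle3_c, bundle4_c in the frame of crock_rim below -0.024 m), for 0.2 s.
3. the cover sits seated and level on the crock (horizontal distance between cover_knob and crock_rim below 0.012 m and z of cover_knob in the frame of crock_rim between 0.018 and 0.0255 m and angle between cover_knob's own z axis and vertical below 0.04 rad), for 0.2 s.
At the end, for the whole second after the job is handed in: Bundles in the crock (65 mm of axis, centres 24 mm below rim); cover seated (knob point 18 to 25.5 mm above rim, 12 mm of axis, level to 0.04 rad); tote nested in the bin (centre under 43.5 mm above its floor, 16 mm of middle, parallel to 0.12 rad, level to 0.06 rad); at rest (all of step 2 and all of step 3 and horizontal distance between tote_c and mate_floor below 0.016 m and z of tote_c in the frame of mate_floor below 0.0435 m and angle between the x axis of tote_c and the x axis of mate_floor, either way round below 0.12 rad and angle between tote_c's own z axis and vertical below 0.06 rad and linear speed of each of cover, tote below 0.02 m/s); the robot touches nothing.
It fails at once if a bystander is pushed more than 60 mm from its place (distance of any of weight, redstack, dish, brush, jar, slats, cup from where it was at the start of the episode above 0.06 m).
Of bundle1, bundle2, bundle3, bundle4 only 3 to 4 are there at a start; the rules pass over those that are not, and their reading is None.
At some moment in a run one of cover, tote, bundle4 may be knocked a few centimetres aside while the robot is not near it.
Once in a run the grip may slacken for a moment while it holds something.
It also fails if it takes over 210 s, if anything falls off the work surface, if the arm or the gripper's body presses on something with over 40 N, if the wrist force passes 120 N, or if a joint passes its speed limit or range.

### The arm

A 6-joint arm with a two-finger parallel gripper is mounted at the origin on the work surface. World frame = base frame: x ahead of the robot, y to its left, z up, the work surface at z = 0. Lengths are in m, angles in rad, forces in N, time in s.
With the tool pointing down it reaches from about 0.35 to 0.975 m from the base axis. Payload 7.1 kg.
Tool frame: the origin (TCP) lies midway between the tips of the shut fingers; the grasp point (between the pads) lies 19 mm behind it; z points along the fingers, y is the line along which they close (so a half turn about z gives the same grasp; the last joint's range is limited). The gripper opens to 88 mm and grips with 3 to 60 N. Pads are 20 mm wide; open, the fingers measure 115 mm over their backs; the gripper's body (75 mm by 178 mm) begins 61 mm behind the grasp point.
Start: joints at [-1.366, 0.423, 1.63, -0, 1.089, -0.019], TCP at [0.139, -0.609, 0.197] pointing down, gripper open.
Joint ranges: [-3, 3], [-0.9, 2.11], [0.09, 2.58], [-1.31, 4.45], [0.11, 2.69], [-2.54, 2.54]. Speed limits (rad/s): [2.39, 2.39, 3.01, 3.14, 3.14, 3.14].

### API

Orientations are given as a unit quaternion [w, x, y, z].
In Python, from rig import ctrl, capture, camera_params gives the robot as it stands.
- The arm moves only by the tool drive_tool, never from a script. Its argument "increments" is a list of rows, each an object of numbers: "fingers": the opening, from 0 (shut) to 1 (fully open); "x", "y", "z": the shift along the tool's x, y, z in mm; "turn": the turn about the tool's z in rad. A call has exactly 8 rows; each row is the pose to reach, as a shift and turn from the pose commanded when the call began, along the tool's axes at that moment; what a row does not reach only later rows make up. A row lasts 1/8 s, in which the tool goes at most 62.5 mm and 10.7 degrees, less where a joint would pass 70% of its speed; a pose out of reach is approached as far as the arm can. A call with a gripper value outside its range is refused whole. The fingers move at their own pace and stop on an object; "force" is the grip in N (left out, the last holds). Time passes only in rows, so rows that repeat a pose let the fingers close, or fill a call up. It gives the time, the measured TCP pose, the force, the opening and the grip force at its end, in the units of the state.
- ctrl.read_state(): the state, without advancing time (a new reading comes with each control period).
- capture(name): name is "scene" or "top" or "wrist"; returns the picture (420x560x3 uint8, blue, green, red); there is no depth.
- camera_params(name): a dict with "fx", "fy", "cx", "cy" (pixels), "cam_to_world" (4x4, takes a point from camera to world coordinates). Camera axes: x right, y down, z forward; pixel columns grow to the right and rows downward; lengths in m; the calibration is good to about 2 mm. The wrist camera is an equidistant fisheye: a pixel r from the principal point sees the ray r / f radians off the axis. A picture is of the moment at which its call begins: read the wrist's pose just before it. camera_params takes no time and is no camera call; for the wrist camera it gives the pose at the moment of the call.
- ctrl.close_job(): hands the job in; it is judged then, once.
The state is a dict: "time": time; "qpos": joint angles; "joint_velocities": joint speeds; "joint_torque": joint torques, N m; "tool_pos": TCP position; "ee_rot": TCP orientation; "force": force on the tool from outside, world axes, zero at the start; "torque": the same for the moment, N m; "width": opening from 0.0 (shut) to 1.0 (fully open); "grip_force": force on a finger pad.
Only numpy, scipy, OpenCV 4.12 (cv2) and the standard library are available. Lean on these libraries where they do the work, as an engineer would, in place of code of your own. Each camera call takes 0.05 s, during which the arm holds its last target. There are 200 camera calls.

## Working session

There is one attempt and no reset: what is moved stays moved. The work goes in short steps, Python scripts to look and compute and a tool call to move; the robot and the scene stay as the last step left them, time stands still between calls to the robot, and variables do not carry over. Pictures are saved under pics/ and viewed, at most 14 in all, crops included, and the job is handed in when it is done.

Besides the shell and the picture viewer there is one more tool, called after ">>>" in YAML: its name, and indented under it one key for each argument. drive_tool: Moves the arm, as the interface text tells. Its arguments: {"type":"object","properties":{"increments":{"type":"array","items":{"type":"object","properties":{"fingers":{"type":"number"},"x":{"type":"number"},"y":{"type":"number"},"z":{"type":"number"},"turn":{"type":"number"}}}},"force":{"type":"number"}},"required":["increments"]}

```bash
ls; mkdir -p pics; cat > h.py <<'E'
import numpy as np, cv2
from rig import ctrl, capture, camera_params
def ray(p,u,v,fish=False):
    x=(u-p["cx"])/p["fx"]; y=(v-p["cy"])/p["fy"]
    if fish:
        r=np.hypot(x,y); d=np.array([x/r*np.sin(r),y/r*np.sin(r),np.cos(r)]) if r>1e-9 else np.array([0,0,1.])
    else: d=np.array([x,y,1.])
    T=np.array(p["cam_to_world"]); return T[:3,3],T[:3,:3]@d
def w(p,u,v,z,fish=False):
    o,d=ray(p,u,v,fish); return (o+d*(z-o[2])/d[2])
def pix(p,X,fish=False):
    T=np.array(p["cam_to_world"]); c=T[:3,:3].T@(np.array(X)-T[:3,3])
    if fish:
        r=np.hypot(c[0],c[1]); t=np.arctan2(r,c[2]); return p["cx"]+p["fx"]*t*c[0]/r, p["cy"]+p["fy"]*t*c[1]/r
    return p["cx"]+p["fx"]*c[0]/c[2], p["cy"]+p["fy"]*c[1]/c[2]
E
python3 - <<'E'
from h import *
np.set_printoptions(precision=3,suppress=True)
for n in("top","scene"):
    im=capture(n); cv2.imwrite(f"pics/{n}0.png",cv2.resize(im,(800,600))); cv2.imwrite(f"/tmp/{n}0.png",im); print(camera_params(n))
print(ctrl.read_state())
E
```

```text
pics
{'fx': 485.5336584015617, 'fy': 485.5336584015617, 'cx': 281.16760052154086, 'cy': 211.8326055313969, 'cam_to_world': array([[-0.047, -0.975,  0.217,  0.207],
       [-0.999,  0.046, -0.013,  0.005],
       [ 0.003, -0.217, -0.976,  1.556],
       [ 0.   ,  0.   ,  0.   ,  1.   ]])}
{'fx': 500.92737404725074, 'fy': 500.92737404725074, 'cx': 270.6060048692207, 'cy': 205.70159978392223, 'cam_to_world': array([[-0.613,  0.675, -0.41 ,  1.091],
       [ 0.79 ,  0.517, -0.329,  0.461],
       [-0.01 , -0.526, -0.85 ,  1.238],
       [ 0.   ,  0.   ,  0.   ,  1.   ]])}
{'time': 0.1, 'qpos': array([-1.366,  0.424,  1.631, -0.   ,  1.089, -0.019]), 'joint_velocities': array([-0.002, -0.001, -0.001,  0.001, -0.002,  0.001]), 'joint_torque': array([  0.001, -54.562, -27.432,   0.065,   0.019,  -0.   ]), 'tool_pos': array([ 0.139, -0.609,  0.196]), 'ee_rot': array([-0.001,  0.994,  0.112, -0.   ]), 'force': array([ 0.477,  0.852, -0.572]), 'torque': array([-0.021,  0.021, -0.014]), 'grip_force': 0.0, 'width': 1.0005880666832037}
```

View pics/top0.png

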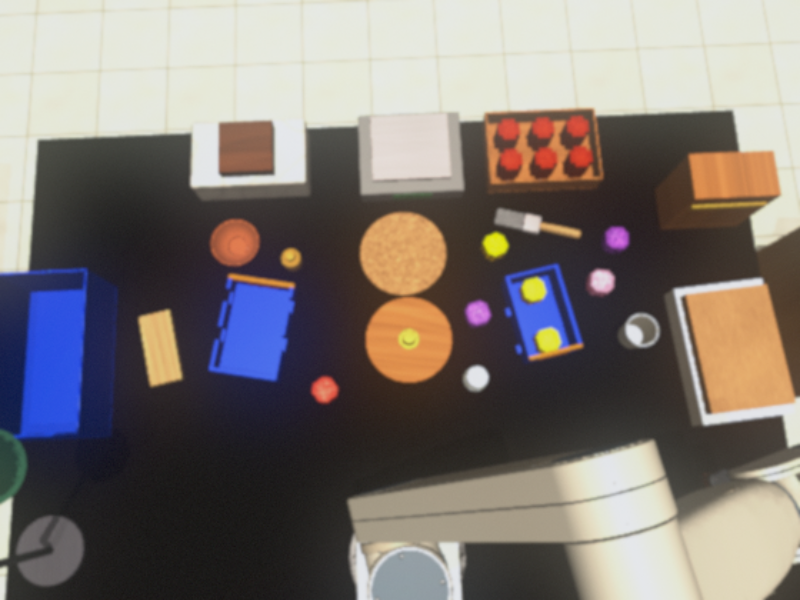

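View pics/scene0.png

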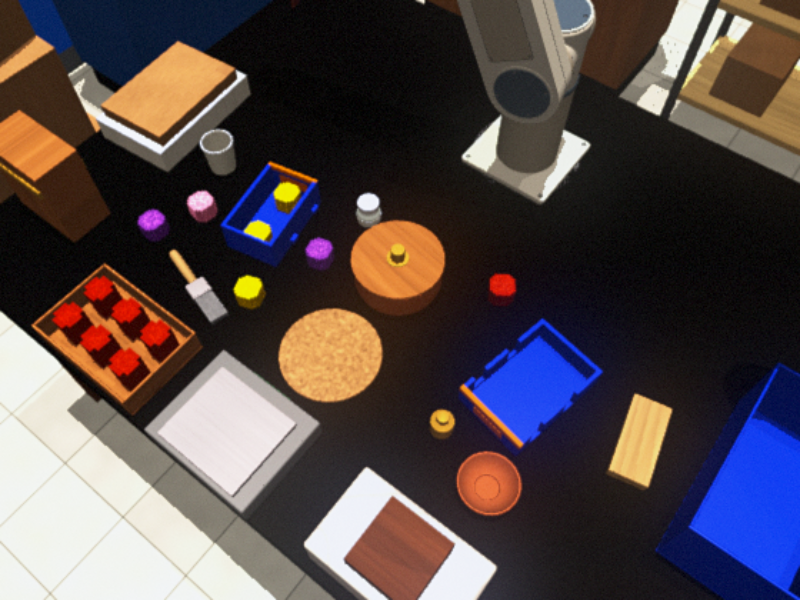

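The top view (800x600) shows the seated cover with its knob at (409,339), the mat at (403,253), and the tote at (543,312) with its orange end toward the robot. The tote holds two yellow bundles, at (533,289) and (548,340), and one yellow bundle lies loose at (495,245). The mate bin is at (253,328) with its orange end away from the robot. Purple and pink look-alikes are at (478,313), (617,238) and (601,281); the loose yellow one is bundle4 because it is the only yellow block outside the tote.

```bash
cat > m.py <<'E'
from h import *
np.set_printoptions(precision=4,suppress=True)
t=cv2.imread("/tmp/top0.png"); s=cv2.imread("/tmp/scene0.png"); pt=camera_params("top"); ps=camera_params("scene")
def blobs(im,lo,hi,amin=30):
    m=cv2.inRange(cv2.cvtColor(im,cv2.COLOR_BGR2HSV),lo,hi); n,_,st,c=cv2.connectedComponentsWithStats(m)
    return [(c[i],st[i,4]) for i in range(1,n) if st[i,4]>amin]
print("yellow top"); 
for c,a in blobs(t,(25,150,120),(35,255,255)): print(c,a,w(pt,*c,.04),w(pt,*c,.044))
print("yellow scene")
for c,a in blobs(s,(25,150,120),(35,255,255)): print(c,a,w(ps,*c,.035))
k=.7
for n,u,v,z in [("knob",409,337,.108),("mat",403,253,.004),("tote corner or1",529,358,.075),("or2",582,346,.075),("far1",506,274,.075),("far2",557,264,.075),
  ("m or1",229,276,.05),("m or2",294,287,.05),("m n1",210,371,.05),("m n2",277,380,.05),("weight",291,257,.05),("jar",476,374,.06),("cup",640,325,.08),("purple",478,312,.04),("red",325,389,.04),("brush",525,222,.01),("pink",601,281,.04)]:
    print(n,w(pt,u*k,v*k,z))
for n,u,v,z in [("knob",398,250,.108),("mat",331,354,.004),("t or1",317,182,.075),("t or2",272,165,.075),("t f1",270,246,.075),("t f2",222,223,.075),("m or1",463,388,.05),("m or2",521,443,.05),("m n1",543,323,.05),("m n2",600,373,.05)]:
    print("S",n,w(ps,u*k,v*k,z))
E
python3 m.py; python3 -c "
import cv2
t=cv2.imread('/tmp/top0.png');cv2.imwrite('pics/c1.png',cv2.resize(t[140:290,310:450],None,fx=4,fy=4,interpolation=3))"
```

```text
yellow top
[346.392 171.04 ] 250 [ 0.6693 -0.2347  0.04  ] [ 0.6681 -0.2341  0.044 ]
[372.4505 202.6584] 202 [ 0.5596 -0.3103  0.04  ] [ 0.5587 -0.3094  0.044 ]
[285.7101 237.0725] 138 [ 0.4608 -0.0263  0.04  ] [ 0.4602 -0.0262  0.044 ]
[382.8442 238.2714] 199 [ 0.4426 -0.3329  0.04  ] [ 0.442 -0.332  0.044]
yellow scene
[200.2234 134.3655] 197 [ 0.4377 -0.3382  0.035 ]
[180.6774 160.5355] 155 [ 0.5487 -0.3168  0.035 ]
[173.1012 200.9105] 257 [ 0.6667 -0.2354  0.035 ]
knob [ 0.4529 -0.0269  0.108 ]
mat [ 0.6692 -0.025   0.004 ]
tote corner or1 [ 0.4008 -0.283   0.075 ]
or2 [ 0.4214 -0.3996  0.075 ]
far1 [ 0.5893 -0.2485  0.075 ]
far2 [ 0.6069 -0.3633  0.075 ]
m or1 [0.62   0.3679 0.05  ]
m or2 [0.5879 0.2229 0.05  ]
m n1 [0.4082 0.4078 0.05  ]
m n2 [0.3818 0.2625 0.05  ]
weight [0.6579 0.2287 0.05  ]
jar [ 0.3734 -0.1685  0.06  ]
cup [ 0.4606 -0.5286  0.08  ]
purple [ 0.5138 -0.185   0.04  ]
red [0.3585 0.16   0.04  ]
brush [ 0.7297 -0.3143  0.01  ]
pink [ 0.5721 -0.4674  0.04  ]
S knob [ 0.4536 -0.0205  0.108 ]
S mat [ 0.6685 -0.0187  0.004 ]
S t or1 [ 0.3993 -0.2776  0.075 ]
S t or2 [ 0.422 -0.386  0.075]
S t f1 [ 0.5826 -0.2435  0.075 ]
S t f2 [ 0.5998 -0.3608  0.075 ]
S m or1 [0.5915 0.2323 0.05  ]
S m or2 [0.6156 0.3703 0.05  ]
S m n1 [0.3883 0.2763 0.05  ]
S m n2 [0.415 0.413 0.05 ]
```

View pics/c1.png

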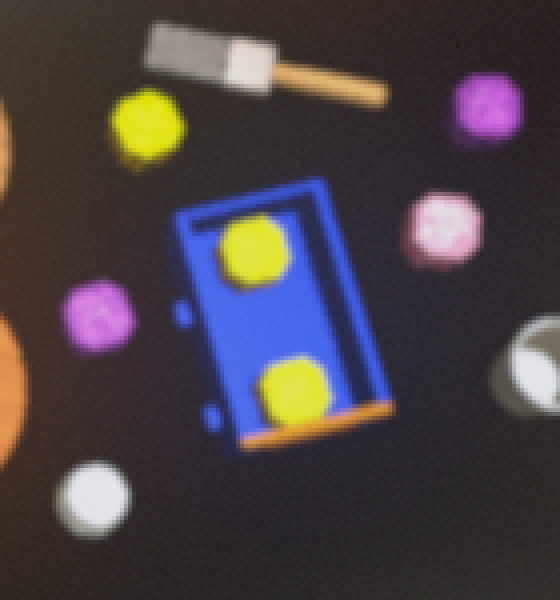

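The crop shows two yellow bundles in the tote at x≈±58 mm, one by the orange end at the bottom of the crop and one at the far end, with the middle place empty. The loose yellow bundle at crop (147,127) is bundle4: it is the only yellow one there, and its neighbours are purple at (98,316) and (488,107) and pink at (445,230). Next I move above the crock.

>>> drive_tool:
  increments:
    - {"x":437,"y":-500,"z":-53,"fingers":1}
    - {"x":437,"y":-500,"z":-53,"fingers":1}
    - {"x":437,"y":-500,"z":-53,"fingers":1}
    - {"x":437,"y":-500,"z":-53,"fingers":1}
    - {"x":437,"y":-500,"z":-53,"fingers":1}
    - {"x":437,"y":-500,"z":-53,"fingers":1}
    - {"x":437,"y":-500,"z":-53,"fingers":1}
    - {"x":437,"y":-500,"z":-53,"fingers":1}
  force: 40

```text
validation failed for argument at $.in...
```

```bash
cat >> h.py <<'E'
np.set_printoptions(precision=4,suppress=True)
def pose():
    s=ctrl.read_state(); q=s["ee_rot"]; from scipy.spatial.transform import Rotation as R
    M=R.from_quat([q[1],q[2],q[3],q[0]]).as_matrix(); return np.array(s["tool_pos"]),M,s
def inc(x,y,z,psi,label=""):
    p,M,s=pose(); d=M.T@(np.array([x,y,z])-p)*1000; a=np.arctan2(M[1,0],M[0,0])
    print(label,"inc xyz",d.round(1),"turn",round((a-psi+np.pi)%(2*np.pi)-np.pi,3),"| t",round(s["time"],2),"tcp",p,"psi",round(a,3),"w",round(s["width"],3),"g",round(s["grip_force"],1))
E
python3 - <<'E'
from h import *
inc(.4535,-.024,.25,.19)
E
```

```text
inc xyz [ 436.9 -500.5  -53.3] turn 0.034 | t 0.1 tcp [ 0.1386 -0.6089  0.196 ] psi 0.224 w 1.001 g 0.0
```

>>> drive_tool:
  increments:
    - {"x":437,"y":-500,"z":-53,"turn":0.03,"fingers":1}
    - {"x":437,"y":-500,"z":-53,"turn":0.03,"fingers":1}
    - {"x":437,"y":-500,"z":-53,"turn":0.03,"fingers":1}
    - {"x":437,"y":-500,"z":-53,"turn":0.03,"fingers":1}
    - {"x":437,"y":-500,"z":-53,"turn":0.03,"fingers":1}
    - {"x":437,"y":-500,"z":-53,"turn":0.03,"fingers":1}
    - {"x":437,"y":-500,"z":-53,"turn":0.03,"fingers":1}
    - {"x":437,"y":-500,"z":-53,"turn":0.03,"fingers":1}
  force: 40

```text
time: 1.1
tool_pos: [0.3758, -0.1688, 0.2367]
ee_rot: [0.0, 0.995, 0.097, 0.0]
force: [1.4, -0.3, -0.2]
width: 0.997
grip_force: 0.0
```

```bash
python3 - <<'E'
from h import *
inc(.4535,-.024,.25,.19)
E
```

```text
inc xyz [ 104.1 -127.2  -13.3] turn 0.003 | t 1.1 tcp [ 0.3758 -0.1688  0.2367] psi 0.193 w 0.997 g 0.0
```

>>> drive_tool:
  increments:
    - {"x":104,"y":-127,"z":-13,"turn":0,"fingers":1}
    - {"x":104,"y":-127,"z":-13,"turn":0,"fingers":1}
    - {"x":104,"y":-127,"z":-13,"turn":0,"fingers":1}
    - {"x":104,"y":-127,"z":-13,"turn":0,"fingers":1}
    - {"x":104,"y":-127,"z":-13,"turn":0,"fingers":1}
    - {"x":104,"y":-127,"z":-13,"turn":0,"fingers":1}
    - {"x":104,"y":-127,"z":-13,"turn":0,"fingers":1}
    - {"x":104,"y":-127,"z":-13,"turn":0,"fingers":1}

```text
time: 2.1
tool_pos: [0.4527, -0.0266, 0.2495]
ee_rot: [0.0, 0.995, 0.096, 0.0]
force: [0.2, 0.0, -0.6]
width: 0.995
grip_force: 0.0
```

```bash
python3 - <<'E'
from h import *
inc(.4535,-.024,.25,.19)
p=camera_params("wrist"); im=capture("wrist"); cv2.imwrite("pics/w1.png",im); print(p)
import json; np.save("/tmp/w1.npy",p,allow_pickle=True)
for n,X in [("knobtop",(.4535,-.024,.108)),("tcp",(.4535,-.024,.082)),("mat",(.669,-.022,.004))]: print(n,pix(p,X,True))
E
```

```text
inc xyz [ 1.3 -2.4 -0.5] turn 0.003 | t 2.1 tcp [ 0.4527 -0.0266  0.2495] psi 0.193 w 0.995 g 0.0
{'fx': 325.19226210127806, 'fy': 325.19226210127806, 'cx': 283.911322433305, 'cy': 209.21595171389953, 'cam_to_world': array([[ 0.1916, -0.9494, -0.2489,  0.519 ],
       [-0.9815, -0.1851, -0.0492, -0.0133],
       [ 0.0007,  0.2537, -0.9673,  0.4374],
       [ 0.    ,  0.    ,  0.    ,  1.    ]])}
knobtop (np.float64(281.6735500681372), np.float64(190.40380140393526))
tcp (np.float64(281.81504286032396), np.float64(185.78854454791147))
mat (np.float64(311.6525504972894), np.float64(20.86899127410146))
```

View pics/w1.png

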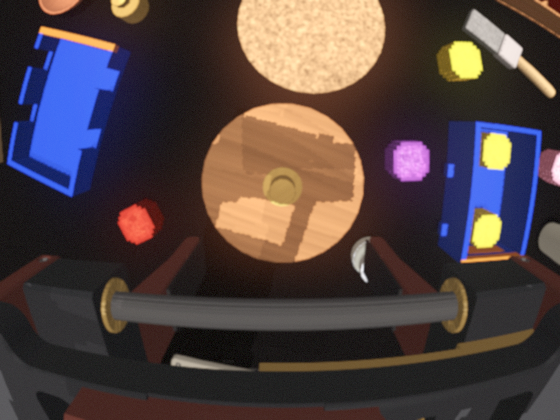

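The wrist view shows the cover disc centred at (283,183) with its knob at (282,187), the mat at (311,20), bundle4 at (461,61), the tote at (490,190) and the bin at (62,110).

```bash
python3 - <<'E'
from h import *
p=np.load("/tmp/w1.npy",allow_pickle=True).item()
for e in [(202,183),(364,183),(283,103),(283,263)]: print(w(p,*e,.078,True))
def circ(pts): 
    A=np.c_[2*pts,np.ones(len(pts))]; s=np.linalg.lstsq(A,(pts**2).sum(1),rcond=None)[0]; return s[:2],np.sqrt(s[2]+s[0]**2+s[1]**2)
print("disc",circ(np.array([w(p,*e,.078,True)[:2] for e in [(202,183),(364,183),(283,103),(283,263)]])))
print("mat",circ(np.array([w(p,*e,.004,True)[:2] for e in [(237,28),(385,28),(311,93),(260,75),(362,76)]])))
print("knob",[w(p,*e,.108,True) for e in [(282,190),(282,187)]])
for n,e in [("b4",(461,61)),("bt far",(496,153)),("bt near",(486,230))]: print(n,w(p,*e,.04,True))
for n,e in [("o1",(41,30)),("o2",(117,48)),("n1",(8,163)),("n2",(75,193))]: print(n,w(p,*e,.05,True))
inc(.4535,-.024,.084,.193)
E
```

```text
[0.439  0.0664 0.078 ]
[ 0.4745 -0.1157  0.078 ]
[ 0.5436 -0.0078  0.078 ]
[ 0.3605 -0.0434  0.078 ]
disc (array([ 0.452 , -0.0256]), np.float64(0.09307304826468825))
mat (array([ 0.6679, -0.0223]), np.float64(0.1007841991564725))
knob [array([ 0.454 , -0.0242,  0.108 ]), array([ 0.4571, -0.0236,  0.108 ])]
b4 [ 0.6631 -0.2267  0.04  ]
bt far [ 0.5556 -0.3138  0.04  ]
bt near [ 0.4429 -0.3348  0.04  ]
o1 [0.6178 0.3687 0.05  ]
o2 [0.5892 0.2195 0.05  ]
n1 [0.4099 0.4101 0.05  ]
n2 [0.386  0.2614 0.05  ]
 inc xyz [  1.3  -2.3 165.5] turn -0.0 | t 2.15 tcp [ 0.4527 -0.0265  0.2495] psi 0.193 w 1.004 g 0.0
```

>>> drive_tool:
  increments:
    - {"x":0,"y":-1,"z":60,"turn":0,"fingers":1}
    - {"x":0,"y":-1,"z":110,"turn":0,"fingers":1}
    - {"x":0,"y":-1,"z":150,"turn":0,"fingers":1}
    - {"x":0,"y":-1,"z":165,"turn":0,"fingers":1}
    - {"x":0,"y":-1,"z":166,"turn":0,"fingers":1}
    - {"x":0,"y":-1,"z":166,"turn":0,"fingers":0.5}
    - {"x":0,"y":-1,"z":166,"turn":0,"fingers":0.2}
    - {"x":0,"y":-1,"z":166,"turn":0,"fingers":0.2}
  force: 40

```text
time: 3.15
tool_pos: [0.4533, -0.0251, 0.0844]
ee_rot: [0.0, 0.995, 0.097, 0.001]
force: [0.2, -0.4, -0.2]
width: 0.698
grip_force: 0.0
```

>>> drive_tool:
  increments:
    - {"x":0,"y":0,"z":0,"turn":0,"fingers":0.1}
    - {"x":0,"y":0,"z":0,"turn":0,"fingers":0}
    - {"x":0,"y":0,"z":0,"turn":0,"fingers":0}
    - {"x":0,"y":0,"z":0,"turn":0,"fingers":0}
    - {"x":0,"y":0,"z":-5,"turn":0,"fingers":0}
    - {"x":0,"y":0,"z":-20,"turn":0,"fingers":0}
    - {"x":0,"y":0,"z":-40,"turn":0,"fingers":0}
    - {"x":0,"y":0,"z":-40,"turn":0,"fingers":0}
  force: 50

```text
time: 4.15
tool_pos: [0.4542, -0.0252, 0.1253]
ee_rot: [0.0, 0.995, 0.097, 0.002]
force: [-0.5, 0.8, -0.7]
width: 0.008
grip_force: 0.0
```

```bash
python3 - <<'E'
from h import *
inc(.4535,-.025,.084,.193,"crock")
inc(.668,-.023,.15,.193,"mat")
E
```

```text
crock inc xyz [-0.8 -0.3 41.3] turn 0.001 | t 4.15 tcp [ 0.4542 -0.0252  0.1253] psi 0.194 w 0.008 g 0.0
mat inc xyz [210.4  39.1 -23.8] turn 0.001 | t 4.15 tcp [ 0.4542 -0.0252  0.1253] psi 0.194 w 0.008 g 0.0
```

The fingers are slow (about 0.1 per row), so the lift began before they had gripped the knob. I'll reopen, go back down and take the grip again with more time.

>>> drive_tool:
  increments:
    - {"x":0,"y":0,"z":-30,"turn":0,"fingers":0.6}
    - {"x":0,"y":0,"z":-60,"turn":0,"fingers":0.6}
    - {"x":0,"y":0,"z":-60,"turn":0,"fingers":0.6}
    - {"x":0,"y":0,"z":-60,"turn":0,"fingers":0.6}
    - {"x":0,"y":0,"z":-60,"turn":0,"fingers":0.6}
    - {"x":0,"y":0,"z":-60,"turn":0,"fingers":0.6}
    - {"x":0,"y":0,"z":-60,"turn":0,"fingers":0.6}
    - {"x":0,"y":0,"z":-60,"turn":0,"fingers":0.6}

```text
time: 5.15
tool_pos: [0.4526, -0.025, 0.1833]
ee_rot: [-0.0, 0.995, 0.097, -0.0]
force: [0.2, -0.4, 0.2]
width: 0.602
grip_force: 0.0
```

```bash
python3 - <<'E'
from h import *
inc(.4535,-.025,.084,.193,"crock")
p=camera_params("wrist"); im=capture("wrist"); cv2.imwrite("pics/w2.png",im); np.save("/tmp/w2.npy",p,allow_pickle=True)
for n,X in [("knobtop",(.4535,-.025,.108)),("disc",(.4535,-.025,.078))]: print(n,pix(p,X,True))
E
```

```text
crock inc xyz [ 0.9  0.2 99.3] turn 0.001 | t 5.15 tcp [ 0.4526 -0.025   0.1833] psi 0.194 w 0.602 g 0.0
knobtop (np.float64(284.27783903521987), np.float64(206.52418882378))
disc (np.float64(284.224471714975), np.float64(198.54126567954253))
```

View pics/w2.png

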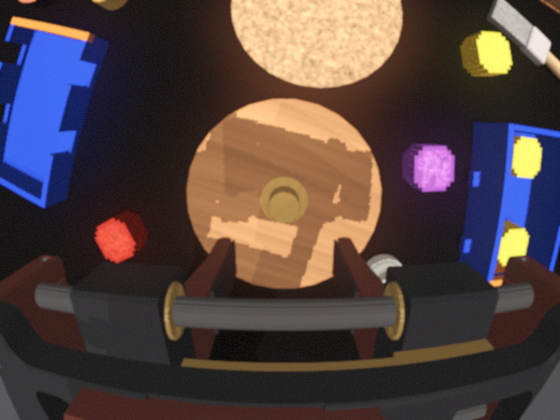

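The cover is still in place (knob top at (284,206), where predicted).

>>> drive_tool:
  increments:
    - {"x":0,"y":0,"z":50,"turn":0,"fingers":0.6}
    - {"x":0,"y":0,"z":90,"turn":0,"fingers":0.6}
    - {"x":0,"y":0,"z":100,"turn":0,"fingers":0.6}
    - {"x":0,"y":0,"z":100,"turn":0,"fingers":0.2}
    - {"x":0,"y":0,"z":100,"turn":0,"fingers":0.2}
    - {"x":0,"y":0,"z":100,"turn":0,"fingers":0.2}
    - {"x":0,"y":0,"z":100,"turn":0,"fingers":0.2}
    - {"x":0,"y":0,"z":100,"turn":0,"fingers":0.2}
  force: 50

```text
time: 6.2
tool_pos: [0.4529, -0.0251, 0.0838]
ee_rot: [0.0, 0.995, 0.097, 0.0]
force: [-0.4, -0.5, -0.3]
width: 0.202
grip_force: 0.0
```

```bash
python3 - <<'E'
from h import *
inc(.4535,-.025,.084,.193,"crock")
p=camera_params("wrist"); im=capture("wrist"); cv2.imwrite("pics/w3.png",im); np.save("/tmp/w3.npy",p,allow_pickle=True)
for n,X in [("knobtop",(.4535,-.025,.108)),("disc",(.4535,-.025,.078)),("tcp",(.4529,-.0251,.0838))]: print(n,pix(p,X,True))
E
```

```text
crock inc xyz [ 0.6  0.1 -0.2] turn 0.001 | t 6.2 tcp [ 0.4529 -0.0251  0.0838] psi 0.194 w 0.202 g 0.0
knobtop (np.float64(284.446767593846), np.float64(252.08614122878922))
disc (np.float64(284.3322644157866), np.float64(234.0929085422655))
tcp (np.float64(284.32294332635104), np.float64(238.1083155211416))
```

View pics/w3.png

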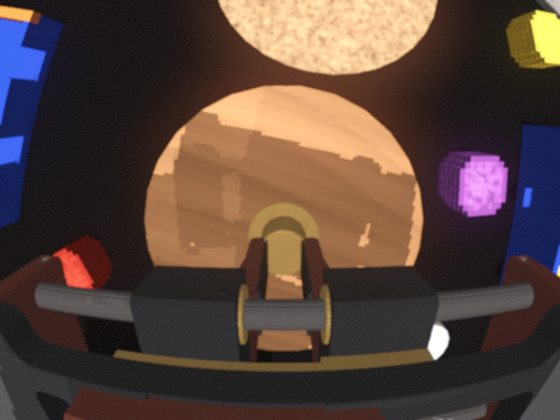

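The fingers show width 0.2 with no grip force, although the knob appears to be between them. I'll close further in place and look at an enlarged crop.

>>> drive_tool:
  increments:
    - {"x":0,"y":0,"z":0,"turn":0,"fingers":0}
    - {"x":0,"y":0,"z":0,"turn":0,"fingers":0}
    - {"x":0,"y":0,"z":0,"turn":0,"fingers":0}
    - {"x":0,"y":0,"z":0,"turn":0,"fingers":0}
    - {"x":0,"y":0,"z":0,"turn":0,"fingers":0}
    - {"x":0,"y":0,"z":0,"turn":0,"fingers":0}
    - {"x":0,"y":0,"z":0,"turn":0,"fingers":0}
    - {"x":0,"y":0,"z":0,"turn":0,"fingers":0}

```text
time: 7.25
tool_pos: [0.4527, -0.0251, 0.0835]
ee_rot: [-0.0, 0.995, 0.097, 0.0]
force: [-1.6, -0.6, -0.5]
width: 0.005
grip_force: 0.0
```

```bash
python3 - <<'E'
from h import *
inc(.4535,-.025,.084,.193,"crock")
a=cv2.imread("pics/w3.png")[180:300,200:370]; im=capture("wrist"); b=im[180:300,200:370]; s=capture("scene")[140:220,235:325]
f=lambda i:cv2.resize(i,(400,290),interpolation=cv2.INTER_CUBIC)
cv2.imwrite("pics/c2.png",np.vstack([np.hstack([f(a),f(b)]),np.hstack([f(s),f(s)*0])]))
E
```

```text
crock inc xyz [ 0.8  0.1 -0.5] turn 0.001 | t 7.25 tcp [ 0.4527 -0.0251  0.0835] psi 0.194 w 0.005 g 0.0
```

View pics/c2.png

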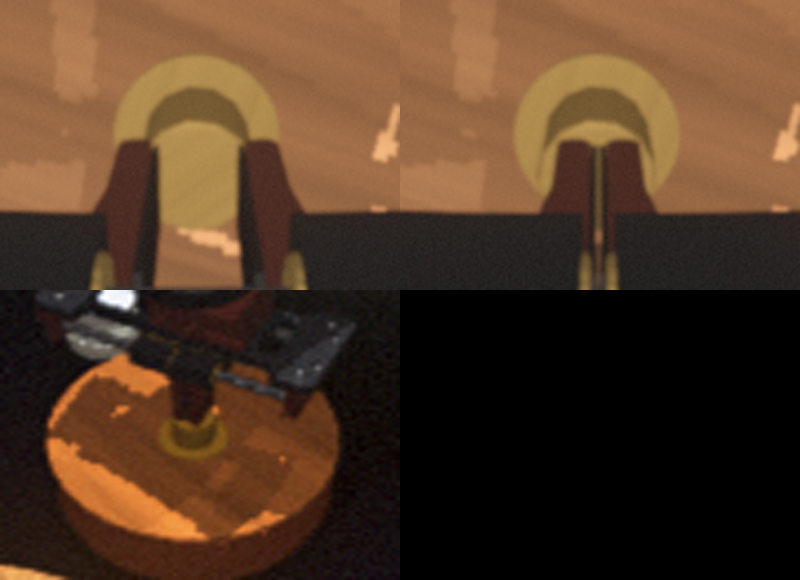

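The crop shows the shut fingers just above the knob, so the real fingertips sit about 25 mm higher than the reported TCP. The knob top is 30 mm above the disc, so going down another 20 mm is safe. Open, go down, close.

>>> drive_tool:
  increments:
    - {"x":0,"y":0,"z":0,"turn":0,"fingers":0.55}
    - {"x":0,"y":0,"z":0,"turn":0,"fingers":0.55}
    - {"x":0,"y":0,"z":0,"turn":0,"fingers":0.55}
    - {"x":0,"y":0,"z":0,"turn":0,"fingers":0.55}
    - {"x":0,"y":0,"z":0,"turn":0,"fingers":0.55}
    - {"x":0,"y":0,"z":7,"turn":0,"fingers":0.55}
    - {"x":0,"y":0,"z":14,"turn":0,"fingers":0.55}
    - {"x":0,"y":0,"z":20,"turn":0,"fingers":0.55}

```text
time: 8.35
tool_pos: [0.4524, -0.025, 0.0628]
ee_rot: [-0.0, 0.995, 0.097, -0.0]
force: [-0.3, 0.7, -0.5]
width: 0.549
grip_force: 0.0
```

>>> drive_tool:
  increments:
    - {"x":0,"y":0,"z":0,"turn":0,"fingers":0.2}
    - {"x":0,"y":0,"z":0,"turn":0,"fingers":0.2}
    - {"x":0,"y":0,"z":0,"turn":0,"fingers":0.2}
    - {"x":0,"y":0,"z":0,"turn":0,"fingers":0.2}
    - {"x":0,"y":0,"z":0,"turn":0,"fingers":0.2}
    - {"x":0,"y":0,"z":0,"turn":0,"fingers":0.2}
    - {"x":0,"y":0,"z":0,"turn":0,"fingers":0.2}
    - {"x":0,"y":0,"z":0,"turn":0,"fingers":0.2}

```text
time: 9.35
tool_pos: [0.4527, -0.025, 0.0635]
ee_rot: [0.0, 0.995, 0.097, 0.0]
force: [-0.2, 0.5, -1.4]
width: 0.31
grip_force: 50.0
```

Gripped (width 0.31 ≈ 27 mm, 50 N). Lift, then carry it to the mat.

>>> drive_tool:
  increments:
    - {"x":0,"y":0,"z":-10,"turn":0,"fingers":0.2}
    - {"x":0,"y":0,"z":-25,"turn":0,"fingers":0.2}
    - {"x":0,"y":0,"z":-40,"turn":0,"fingers":0.2}
    - {"x":50,"y":10,"z":-40,"turn":0,"fingers":0.2}
    - {"x":100,"y":20,"z":-40,"turn":0,"fingers":0.2}
    - {"x":150,"y":30,"z":-40,"turn":0,"fingers":0.2}
    - {"x":200,"y":38,"z":-40,"turn":0,"fingers":0.2}
    - {"x":211,"y":39,"z":-40,"turn":0,"fingers":0.2}
  force: 60

```text
time: 10.35
tool_pos: [0.6705, -0.0226, 0.1047]
ee_rot: [0.0, 0.995, 0.097, 0.002]
force: [0.7, -0.2, -3.7]
width: 0.305
grip_force: 60.0
```

```bash
python3 - <<'E'
from h import *
inc(.668,-.023,.0015,.193,"mat")
E
```

```text
mat inc xyz [ -2.8  -0.2 103.2] turn 0.001 | t 10.35 tcp [ 0.6705 -0.0226  0.1047] psi 0.194 w 0.305 g 60.0
```

>>> drive_tool:
  increments:
    - {"x":-2,"y":0,"z":35,"turn":0,"fingers":0.2}
    - {"x":-2,"y":0,"z":65,"turn":0,"fingers":0.2}
    - {"x":-2,"y":0,"z":85,"turn":0,"fingers":0.2}
    - {"x":-2,"y":0,"z":95,"turn":0,"fingers":0.2}
    - {"x":-2,"y":0,"z":99,"turn":0,"fingers":0.2}
    - {"x":-2,"y":0,"z":101,"turn":0,"fingers":0.2}
    - {"x":-2,"y":0,"z":102,"turn":0,"fingers":0.2}
    - {"x":-2,"y":0,"z":102,"turn":0,"fingers":0.2}

```text
time: 11.35
tool_pos: [0.6656, -0.0231, 0.002]
ee_rot: [0.0, 0.995, 0.097, 0.0]
force: [-0.2, -0.5, -3.2]
width: 0.304
grip_force: 60.0
```

>>> drive_tool:
  increments:
    - {"x":0,"y":0,"z":1,"turn":0,"fingers":0.6}
    - {"x":0,"y":0,"z":1,"turn":0,"fingers":0.6}
    - {"x":0,"y":0,"z":1,"turn":0,"fingers":0.6}
    - {"x":0,"y":0,"z":1,"turn":0,"fingers":0.6}
    - {"x":0,"y":0,"z":-20,"turn":0,"fingers":0.75}
    - {"x":0,"y":0,"z":-70,"turn":0,"fingers":0.75}
    - {"x":0,"y":0,"z":-120,"turn":0,"fingers":0.75}
    - {"x":0,"y":0,"z":-150,"turn":0,"fingers":0.75}

```text
time: 12.35
tool_pos: [0.6667, -0.0231, 0.1561]
ee_rot: [0.0, 0.995, 0.097, 0.002]
force: [-0.2, 0.0, 0.3]
width: 0.749
grip_force: 0.0
```

```bash
python3 - <<'E'
from h import *
inc(.666,-.231,.14,.193,"b4")
E
```

```text
b4 inc xyz [-40.8 203.8  16.2] turn 0.001 | t 12.35 tcp [ 0.6667 -0.0231  0.1561] psi 0.194 w 0.749 g 0.0
```

>>> drive_tool:
  increments:
    - {"x":-10,"y":50,"z":0,"turn":0,"fingers":0.75}
    - {"x":-20,"y":100,"z":0,"turn":0,"fingers":0.75}
    - {"x":-30,"y":150,"z":5,"turn":0,"fingers":0.75}
    - {"x":-41,"y":204,"z":10,"turn":0,"fingers":0.75}
    - {"x":-41,"y":204,"z":16,"turn":0,"fingers":0.75}
    - {"x":-41,"y":204,"z":16,"turn":0,"fingers":0.75}
    - {"x":-41,"y":204,"z":16,"turn":0,"fingers":0.75}
    - {"x":-41,"y":204,"z":16,"turn":0,"fingers":0.75}

```text
time: 13.35
tool_pos: [0.6647, -0.2299, 0.136]
ee_rot: [0.0, 0.995, 0.098, 0.0]
force: [0.0, -0.3, -0.1]
width: 0.753
grip_force: 0.0
```

```bash
python3 - <<'E'
from h import *
inc(.666,-.231,.14,.193,"b4")
p=camera_params("wrist"); im=capture("wrist"); cv2.imwrite("pics/w4.png",im); np.save("/tmp/w4.npy",p,allow_pickle=True)
print(pix(p,(.666,-.231,.04),True), pix(p,(.668,-.023,.046),True))
E
```

```text
b4 inc xyz [ 1.   1.4 -4. ] turn 0.002 | t 13.35 tcp [ 0.6647 -0.2299  0.136 ] psi 0.195 w 0.753 g 0.0
(np.float64(285.58794344748986), np.float64(200.76431444316316)) (np.float64(79.09833662184121), np.float64(161.56436879043875))
```

View pics/w4.png

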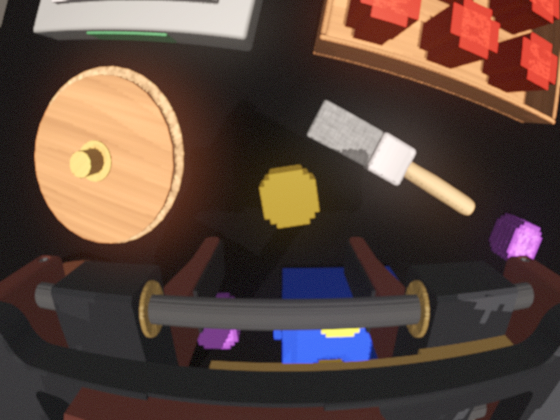

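The cover lies on the mat (knob at (88,162)), and bundle4 is at about (289,202), square to the gripper.

```bash
python3 - <<'E'
from h import *
p=np.load("/tmp/w4.npy",allow_pickle=True).item(); im=cv2.imread("pics/w4.png")
m=cv2.inRange(cv2.cvtColor(im,cv2.COLOR_BGR2HSV),(22,130,60),(35,255,255)); m[:,:230]=0;m[:,340:]=0;m[235:]=0
c=max(cv2.findContours(m,0,2)[0],key=cv2.contourArea); print(cv2.minAreaRect(c),cv2.boundingRect(c))
for r in (199,202,205): print(w(p,289,r,.04,True))
# projected footprint extents for candidate
for X in [(.666,-.231)]:
    for z in (.0,.04): print([np.round(pix(p,(X[0]+dx,X[1]+dy,z),True)) for dx,dy in [(-.025,0),(.025,0),(0,.025),(0,-.025)]])
inc(.666,-.231,-.01,.193,"b4")
E
```

```text
((288.8103942871094, 197.59226989746094), (59.49250793457031, 58.0443000793457), 79.99201965332031) (258, 166, 61, 63)
[ 0.6682 -0.2337  0.04  ]
[ 0.6655 -0.2342  0.04  ]
[ 0.6628 -0.2348  0.04  ]
[array([281., 215.]), array([290., 168.]), array([261., 187.]), array([309., 196.])]
[array([280., 227.]), array([291., 174.]), array([258., 196.]), array([313., 206.])]
b4 inc xyz [  1.    1.2 145.9] turn 0.002 | t 13.4 tcp [ 0.6647 -0.23    0.1359] psi 0.195 w 0.746 g 0.0
```

>>> drive_tool:
  increments:
    - {"x":0,"y":4,"z":45,"turn":-0.15,"fingers":0.85}
    - {"x":0,"y":4,"z":85,"turn":-0.15,"fingers":0.85}
    - {"x":0,"y":4,"z":115,"turn":-0.15,"fingers":0.85}
    - {"x":0,"y":4,"z":135,"turn":-0.15,"fingers":0.85}
    - {"x":0,"y":4,"z":140,"turn":-0.15,"fingers":0.85}
    - {"x":0,"y":4,"z":144,"turn":-0.15,"fingers":0.85}
    - {"x":0,"y":4,"z":146,"turn":-0.15,"fingers":0.85}
    - {"x":0,"y":4,"z":146,"turn":-0.15,"fingers":0.5}
  force: 30

```text
time: 14.4
tool_pos: [0.6655, -0.2353, -0.0098]
ee_rot: [0.0, 0.985, 0.171, 0.0]
force: [-0.5, -0.4, -0.5]
width: 0.775
grip_force: 0.0
```

>>> drive_tool:
  increments:
    - {"x":0,"y":0,"z":0,"turn":0,"fingers":0.4}
    - {"x":0,"y":0,"z":0,"turn":0,"fingers":0.4}
    - {"x":0,"y":0,"z":0,"turn":0,"fingers":0.4}
    - {"x":0,"y":0,"z":0,"turn":0,"fingers":0.4}
    - {"x":0,"y":0,"z":0,"turn":0,"fingers":0.4}
    - {"x":0,"y":0,"z":0,"turn":0,"fingers":0.4}
    - {"x":0,"y":0,"z":0,"turn":0,"fingers":0.4}
    - {"x":0,"y":0,"z":0,"turn":0,"fingers":0.4}
  force: 30

```text
time: 15.4
tool_pos: [0.6653, -0.2352, -0.0102]
ee_rot: [0.0, 0.985, 0.171, 0.0]
force: [-1.7, 0.6, 5.1]
width: 0.564
grip_force: 30.0
```

```bash
python3 - <<'E'
from h import *
inc(.504,-.015,.1,.193,"b4->crock")
E
```

```text
b4->crock inc xyz [ -77.6 -261.6 -110.3] turn 0.151 | t 15.4 tcp [ 0.6653 -0.2352 -0.0102] psi 0.344 w 0.564 g 30.0
```

>>> drive_tool:
  increments:
    - {"x":0,"y":0,"z":-40,"turn":0,"fingers":0.4}
    - {"x":0,"y":0,"z":-85,"turn":0,"fingers":0.4}
    - {"x":-10,"y":-40,"z":-110,"turn":0.03,"fingers":0.4}
    - {"x":-27,"y":-90,"z":-110,"turn":0.06,"fingers":0.4}
    - {"x":-43,"y":-145,"z":-110,"turn":0.1,"fingers":0.4}
    - {"x":-60,"y":-200,"z":-110,"turn":0.13,"fingers":0.4}
    - {"x":-74,"y":-250,"z":-110,"turn":0.15,"fingers":0.4}
    - {"x":-78,"y":-262,"z":-110,"turn":0.15,"fingers":0.4}

```text
time: 16.4
tool_pos: [0.5008, -0.0128, 0.099]
ee_rot: [-0.0, 0.995, 0.098, -0.001]
force: [1.1, 0.2, -1.1]
width: 0.567
grip_force: 30.0
```

```bash
python3 - <<'E'
from h import *
inc(.504,-.015,.001,.193,"b4->crock")
p=camera_params("wrist"); im=capture("wrist"); cv2.imwrite("pics/w5.png",im); np.save("/tmp/w5.npy",p,allow_pickle=True)
E
```

```text
b4->crock inc xyz [ 3.   2.9 98. ] turn 0.003 | t 16.4 tcp [ 0.5008 -0.0128  0.099 ] psi 0.196 w 0.567 g 30.0
```

View pics/w5.png

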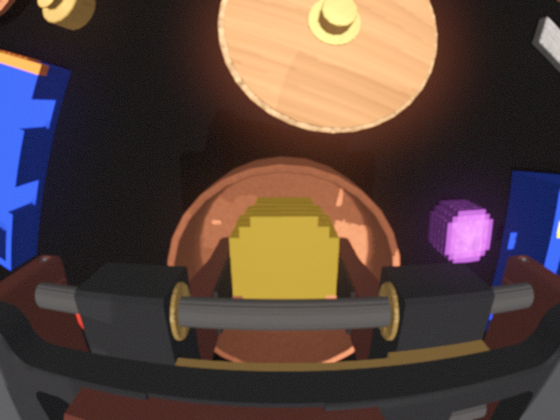

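The bundle is held above the open crock, well inside the rim (crock ellipse from (170,255) to (400,255)). Lower and release.

>>> drive_tool:
  increments:
    - {"x":2,"y":2,"z":35,"turn":0,"fingers":0.4}
    - {"x":2,"y":2,"z":65,"turn":0,"fingers":0.4}
    - {"x":2,"y":2,"z":85,"turn":0,"fingers":0.4}
    - {"x":2,"y":2,"z":95,"turn":0,"fingers":0.4}
    - {"x":2,"y":2,"z":98,"turn":0,"fingers":0.4}
    - {"x":2,"y":2,"z":98,"turn":0,"fingers":0.4}
    - {"x":2,"y":2,"z":98,"turn":0,"fingers":0.7}
    - {"x":2,"y":2,"z":98,"turn":0,"fingers":0.7}

```text
time: 17.45
tool_pos: [0.5064, -0.0163, 0.002]
ee_rot: [0.0, 0.995, 0.097, 0.001]
force: [0.4, 0.2, -0.1]
width: 0.693
grip_force: 0.0
```

>>> drive_tool:
  increments:
    - {"x":0,"y":0,"z":0,"turn":0,"fingers":0.7}
    - {"x":0,"y":0,"z":-10,"turn":0,"fingers":0.7}
    - {"x":0,"y":0,"z":-40,"turn":0,"fingers":0.7}
    - {"x":0,"y":0,"z":-80,"turn":0,"fingers":0.75}
    - {"x":0,"y":0,"z":-120,"turn":0,"fingers":0.75}
    - {"x":0,"y":0,"z":-140,"turn":0,"fingers":0.75}
    - {"x":0,"y":0,"z":-140,"turn":0,"fingers":0.75}
    - {"x":0,"y":0,"z":-140,"turn":0,"fingers":0.75}

```text
time: 18.45
tool_pos: [0.5051, -0.0162, 0.141]
ee_rot: [-0.0, 0.995, 0.097, -0.0]
force: [-0.3, 0.1, 0.7]
width: 0.744
grip_force: 0.0
```

```bash
python3 - <<'E'
from h import *
inc(.557,-.313,.16,.193,"far bundle")
E
```

```text
far bundle inc xyz [ -6.3 301.2 -19.1] turn 0.001 | t 18.45 tcp [ 0.5051 -0.0162  0.141 ] psi 0.194 w 0.744 g 0.0
```

>>> drive_tool:
  increments:
    - {"x":-1,"y":60,"z":-19,"turn":0,"fingers":0.75}
    - {"x":-2,"y":120,"z":-19,"turn":0,"fingers":0.75}
    - {"x":-4,"y":180,"z":-19,"turn":0,"fingers":0.75}
    - {"x":-5,"y":240,"z":-19,"turn":0,"fingers":0.75}
    - {"x":-6,"y":290,"z":-19,"turn":0,"fingers":0.75}
    - {"x":-6,"y":301,"z":-19,"turn":0,"fingers":0.75}
    - {"x":-6,"y":301,"z":-19,"turn":0,"fingers":0.75}
    - {"x":-6,"y":301,"z":-19,"turn":0,"fingers":0.75}

```text
time: 19.45
tool_pos: [0.5572, -0.3111, 0.1597]
ee_rot: [-0.001, 0.995, 0.097, -0.001]
force: [0.2, 0.5, -0.2]
width: 0.753
grip_force: 0.0
```

```bash
python3 - <<'E'
from h import *
inc(.557,-.313,.16,.193,"far bundle")
p=camera_params("wrist"); im=capture("wrist"); cv2.imwrite("pics/w6.png",im); np.save("/tmp/w6.npy",p,allow_pickle=True)
m=cv2.inRange(cv2.cvtColor(im,cv2.COLOR_BGR2HSV),(22,130,60),(35,255,255))
for c in cv2.findContours(m,0,2)[0]:
    if cv2.contourArea(c)>300: print(cv2.boundingRect(c),cv2.minAreaRect(c))
for X in [(.557,-.313)]:
    for z in (.004,.044): print([np.round(pix(p,(X[0]+a*np.cos(.193)-b*np.sin(.193),X[1]+a*np.sin(.193)+b*np.cos(.193),z),True)) for a,b in [(-.025,0),(.025,0),(0,.025),(0,-.025)]])
E
```

```text
far bundle inc xyz [-0.6  1.8 -0.3] turn 0.002 | t 19.45 tcp [ 0.5572 -0.3111  0.1597] psi 0.195 w 0.753 g 0.0
(20, 190, 44, 40) ((42.05769348144531, 209.28846740722656), (38.242645263671875, 40.007694244384766), 78.69007110595703)
(261, 170, 49, 39) ((282.9845275878906, 185.16673278808594), (34.83183670043945, 51.97739028930664), 75.65067291259766)
[array([286., 212.]), array([286., 166.]), array([263., 189.]), array([309., 189.])]
[array([286., 223.]), array([286., 172.]), array([260., 197.]), array([312., 198.])]
```

View pics/w6.png

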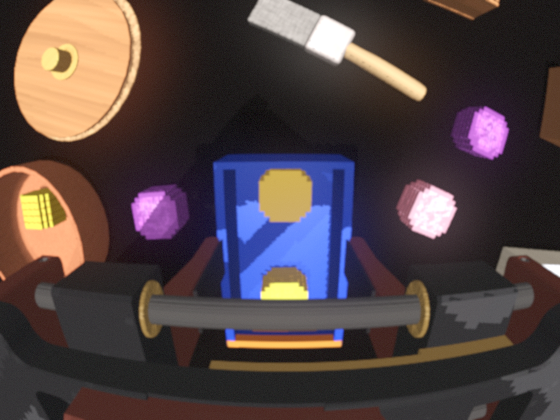

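Bundle4 stands in the crock, and the far tote bundle at (286,196) lies exactly where predicted, with the tote square to the gripper. Go down between the walls.

>>> drive_tool:
  increments:
    - {"x":-1,"y":2,"z":45,"turn":0,"fingers":0.74}
    - {"x":-1,"y":2,"z":85,"turn":0,"fingers":0.74}
    - {"x":-1,"y":2,"z":115,"turn":0,"fingers":0.74}
    - {"x":-1,"y":2,"z":135,"turn":0,"fingers":0.74}
    - {"x":-1,"y":2,"z":148,"turn":0,"fingers":0.74}
    - {"x":-1,"y":2,"z":155,"turn":0,"fingers":0.74}
    - {"x":-1,"y":2,"z":157,"turn":0,"fingers":0.5}
    - {"x":-1,"y":2,"z":157,"turn":0,"fingers":0.4}

```text
time: 20.5
tool_pos: [0.5575, -0.3151, 0.004]
ee_rot: [0.0, 0.995, 0.097, 0.0]
force: [0.1, -0.8, -1.1]
width: 0.566
grip_force: 30.0
```

>>> drive_tool:
  increments:
    - {"x":0,"y":0,"z":0,"turn":0,"fingers":0.4}
    - {"x":0,"y":0,"z":0,"turn":0,"fingers":0.4}
    - {"x":0,"y":0,"z":0,"turn":0,"fingers":0.4}
    - {"x":0,"y":0,"z":0,"turn":0,"fingers":0.4}
    - {"x":0,"y":0,"z":0,"turn":0,"fingers":0.4}
    - {"x":0,"y":0,"z":-30,"turn":0,"fingers":0.4}
    - {"x":0,"y":0,"z":-70,"turn":0,"fingers":0.4}
    - {"x":0,"y":0,"z":-110,"turn":0,"fingers":0.4}

```text
time: 21.5
tool_pos: [0.5567, -0.3146, 0.1138]
ee_rot: [-0.0, 0.995, 0.097, -0.001]
force: [0.6, -1.0, -0.1]
width: 0.563
grip_force: 30.0
```

```bash
python3 - <<'E'
from h import *
inc(.453,-.025,.115,.193,"crock mid")
E
```

```text
crock mid inc xyz [ -46.  -304.1   -0.8] turn 0.001 | t 21.5 tcp [ 0.5567 -0.3146  0.1138] psi 0.194 w 0.563 g 30.0
```

>>> drive_tool:
  increments:
    - {"x":-9,"y":-60,"z":0,"turn":0,"fingers":0.4}
    - {"x":-18,"y":-120,"z":0,"turn":0,"fingers":0.4}
    - {"x":-27,"y":-180,"z":0,"turn":0,"fingers":0.4}
    - {"x":-36,"y":-240,"z":0,"turn":0,"fingers":0.4}
    - {"x":-45,"y":-290,"z":0,"turn":0,"fingers":0.4}
    - {"x":-47,"y":-304,"z":0,"turn":0,"fingers":0.4}
    - {"x":-47,"y":-304,"z":0,"turn":0,"fingers":0.4}
    - {"x":-47,"y":-304,"z":0,"turn":0,"fingers":0.4}

```text
time: 22.5
tool_pos: [0.4535, -0.0266, 0.1135]
ee_rot: [0.0, 0.995, 0.096, 0.0]
force: [0.8, 0.5, -1.3]
width: 0.567
grip_force: 30.0
```

```bash
python3 - <<'E'
from h import *
inc(.452,-.025,.008,.193,"crock mid")
E
```

```text
crock mid inc xyz [ -1.2  -1.9 105.5] turn 0.0 | t 22.5 tcp [ 0.4535 -0.0266  0.1135] psi 0.193 w 0.567 g 30.0
```

>>> drive_tool:
  increments:
    - {"x":-2,"y":-2,"z":35,"turn":0,"fingers":0.4}
    - {"x":-2,"y":-2,"z":65,"turn":0,"fingers":0.4}
    - {"x":-2,"y":-2,"z":90,"turn":0,"fingers":0.4}
    - {"x":-2,"y":-2,"z":102,"turn":0,"fingers":0.4}
    - {"x":-2,"y":-2,"z":105,"turn":0,"fingers":0.4}
    - {"x":-2,"y":-2,"z":105,"turn":0,"fingers":0.4}
    - {"x":-2,"y":-2,"z":105,"turn":0,"fingers":0.7}
    - {"x":-2,"y":-2,"z":105,"turn":0,"fingers":0.7}

```text
time: 23.5
tool_pos: [0.451, -0.0249, 0.0084]
ee_rot: [0.0, 0.995, 0.096, 0.0]
force: [0.3, 0.5, -0.2]
width: 0.697
grip_force: 0.0
```

>>> drive_tool:
  increments:
    - {"x":0,"y":0,"z":0,"turn":0,"fingers":0.7}
    - {"x":0,"y":0,"z":-10,"turn":0,"fingers":0.7}
    - {"x":0,"y":0,"z":-40,"turn":0,"fingers":0.7}
    - {"x":0,"y":0,"z":-80,"turn":0,"fingers":0.74}
    - {"x":0,"y":0,"z":-120,"turn":0,"fingers":0.74}
    - {"x":0,"y":0,"z":-150,"turn":0,"fingers":0.74}
    - {"x":0,"y":0,"z":-150,"turn":0,"fingers":0.74}
    - {"x":0,"y":0,"z":-150,"turn":0,"fingers":0.74}

```text
time: 24.5
tool_pos: [0.4497, -0.024, 0.1582]
ee_rot: [-0.0, 0.995, 0.097, -0.0]
force: [0.4, -0.6, 0.1]
width: 0.739
grip_force: 0.0
```

```bash
python3 - <<'E'
from h import *
inc(.443,-.336,.16,.193,"near bundle")
E
```

```text
near bundle inc xyz [-66.7 304.8  -1.8] turn 0.001 | t 24.5 tcp [ 0.4497 -0.024   0.1582] psi 0.194 w 0.739 g 0.0
```

>>> drive_tool:
  increments:
    - {"x":-13,"y":60,"z":0,"turn":0,"fingers":0.74}
    - {"x":-26,"y":120,"z":0,"turn":0,"fingers":0.74}
    - {"x":-39,"y":180,"z":0,"turn":0,"fingers":0.74}
    - {"x":-52,"y":240,"z":0,"turn":0,"fingers":0.74}
    - {"x":-64,"y":290,"z":0,"turn":0,"fingers":0.74}
    - {"x":-67,"y":305,"z":0,"turn":0,"fingers":0.74}
    - {"x":-67,"y":305,"z":0,"turn":0,"fingers":0.74}
    - {"x":-67,"y":305,"z":0,"turn":0,"fingers":0.74}

```text
time: 25.5
tool_pos: [0.4428, -0.3345, 0.1577]
ee_rot: [-0.001, 0.995, 0.097, -0.001]
force: [0.3, 0.3, -1.0]
width: 0.738
grip_force: 0.0
```

```bash
python3 - <<'E'
from h import *
inc(.443,-.336,.003,.193,"near bundle")
p=camera_params("wrist"); im=capture("wrist"); cv2.imwrite("pics/w7.png",im); np.save("/tmp/w7.npy",p,allow_pickle=True)
m=cv2.inRange(cv2.cvtColor(im,cv2.COLOR_BGR2HSV),(22,130,60),(35,255,255))
for c in cv2.findContours(m,0,2)[0]:
    if cv2.contourArea(c)>200: print(cv2.boundingRect(c),cv2.minAreaRect(c))
for X in [(.443,-.336)]:
    for z in (.004,.044): print([np.round(pix(p,(X[0]+a*np.cos(.193)-b*np.sin(.193),X[1]+a*np.sin(.193)+b*np.cos(.193),z),True)) for a,b in [(-.025,0),(.025,0),(0,.025),(0,-.025)]])
for X in [(.505,-.016),(.451,-.025)]: print("in crock",pix(p,X+(.046,),True))
E
```

```text
near bundle inc xyz [  0.1   1.8 154.7] turn 0.002 | t 25.5 tcp [ 0.4428 -0.3345  0.1577] psi 0.195 w 0.738 g 0.0
(258, 172, 51, 50) ((283.0, 196.5), (49.0, 50.0), 90.0)
(13, 143, 44, 39) ((34.240177154541016, 161.3013153076172), (35.28771209716797, 43.48186492919922), 82.40535736083984)
(10, 94, 44, 39) ((32.145050048828125, 111.98292541503906), (35.51974105834961, 43.28968048095703), 83.2901611328125)
[array([286., 212.]), array([286., 166.]), array([262., 189.]), array([309., 189.])]
[array([286., 223.]), array([286., 171.]), array([260., 197.]), array([312., 198.])]
in crock (np.float64(24.314959986541567), np.float64(97.1711723459709))
in crock (np.float64(25.19601635023338), np.float64(143.52661883253464))
```

View pics/w7.png

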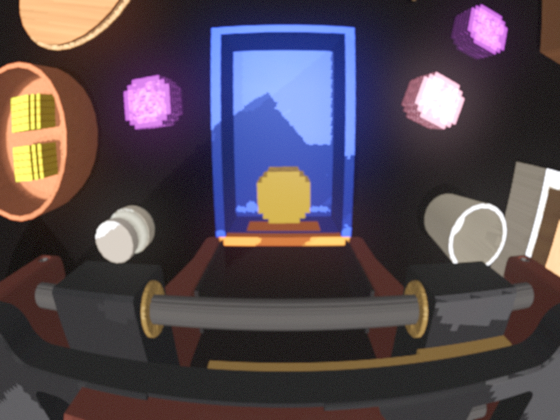

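Two bundles stand in the crock at (33,115) and (33,160). The last one is centred at (284,195), directly below the gripper.

>>> drive_tool:
  increments:
    - {"x":0,"y":0,"z":45,"turn":0,"fingers":0.74}
    - {"x":0,"y":0,"z":85,"turn":0,"fingers":0.74}
    - {"x":0,"y":0,"z":115,"turn":0,"fingers":0.74}
    - {"x":0,"y":0,"z":135,"turn":0,"fingers":0.74}
    - {"x":0,"y":0,"z":147,"turn":0,"fingers":0.74}
    - {"x":0,"y":0,"z":153,"turn":0,"fingers":0.74}
    - {"x":0,"y":0,"z":154,"turn":0,"fingers":0.5}
    - {"x":0,"y":0,"z":154,"turn":0,"fingers":0.4}

```text
time: 26.55
tool_pos: [0.4435, -0.3365, 0.0051]
ee_rot: [0.0, 0.995, 0.097, 0.0]
force: [0.3, -0.4, -0.7]
width: 0.565
grip_force: 30.0
```

>>> drive_tool:
  increments:
    - {"x":0,"y":0,"z":0,"turn":0,"fingers":0.4}
    - {"x":0,"y":0,"z":0,"turn":0,"fingers":0.4}
    - {"x":0,"y":0,"z":0,"turn":0,"fingers":0.4}
    - {"x":0,"y":0,"z":0,"turn":0,"fingers":0.4}
    - {"x":0,"y":0,"z":0,"turn":0,"fingers":0.4}
    - {"x":0,"y":0,"z":-30,"turn":0,"fingers":0.4}
    - {"x":0,"y":0,"z":-70,"turn":0,"fingers":0.4}
    - {"x":0,"y":0,"z":-110,"turn":0,"fingers":0.4}

```text
time: 27.55
tool_pos: [0.4427, -0.3361, 0.1152]
ee_rot: [-0.0, 0.995, 0.097, -0.0]
force: [1.2, -0.8, -0.6]
width: 0.564
grip_force: 30.0
```

```bash
python3 - <<'E'
from h import *
inc(.3995,-.035,.115,.193,"crock near")
E
```

```text
crock near inc xyz [  15.5 -303.8    0.4] turn 0.001 | t 27.55 tcp [ 0.4427 -0.3361  0.1152] psi 0.194 w 0.564 g 30.0
```

>>> drive_tool:
  increments:
    - {"x":3,"y":-60,"z":0,"turn":0,"fingers":0.4}
    - {"x":6,"y":-120,"z":0,"turn":0,"fingers":0.4}
    - {"x":9,"y":-180,"z":0,"turn":0,"fingers":0.4}
    - {"x":12,"y":-240,"z":0,"turn":0,"fingers":0.4}
    - {"x":15,"y":-290,"z":0,"turn":0,"fingers":0.4}
    - {"x":15,"y":-304,"z":0,"turn":0,"fingers":0.4}
    - {"x":15,"y":-304,"z":0,"turn":0,"fingers":0.4}
    - {"x":15,"y":-304,"z":0,"turn":0,"fingers":0.4}

```text
time: 28.55
tool_pos: [0.3999, -0.036, 0.1145]
ee_rot: [0.0, 0.995, 0.096, 0.0]
force: [-0.9, 0.1, -1.8]
width: 0.569
grip_force: 30.0
```

```bash
python3 - <<'E'
from h import *
inc(.3992,-.035,.009,.193,"crock near")
p=camera_params("wrist"); im=capture("wrist"); cv2.imwrite("pics/w8.png",im); np.save("/tmp/w8.npy",p,allow_pickle=True)
t=np.linspace(0,2*np.pi,9)[:-1]
for a in t: print(np.round(pix(p,(.453+.084*np.cos(a),-.025+.084*np.sin(a),.072),True)),end=' ')
for a in t[[0,2,6]]: 
    print(); print([round(float(v),0) for v in pix(p,(.453+.084*np.cos(a+.193),-.025+.084*np.sin(a+.193),.072),True)])
E
```

```text
crock near inc xyz [ -0.6  -1.2 105.5] turn 0.0 | t 28.55 tcp [ 0.3999 -0.036   0.1145] psi 0.193 w 0.569 g 30.0
[306.  32.] [217.  50.] [170. 126.] [191. 209.] [262. 254.] [345. 238.] [394. 169.] [380.  83.] 
[283.0, 29.0]

[169.0, 147.0]

[397.0, 147.0]
```

View pics/w8.png

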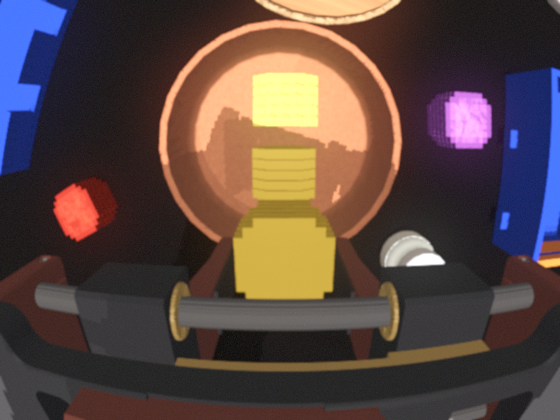

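The inner rim (167 to 395, top at 30) matches the model, so lower the third bundle.

>>> drive_tool:
  increments:
    - {"x":-1,"y":-1,"z":35,"turn":0,"fingers":0.4}
    - {"x":-1,"y":-1,"z":65,"turn":0,"fingers":0.4}
    - {"x":-1,"y":-1,"z":88,"turn":0,"fingers":0.4}
    - {"x":-1,"y":-1,"z":100,"turn":0,"fingers":0.4}
    - {"x":-1,"y":-1,"z":105,"turn":0,"fingers":0.4}
    - {"x":-1,"y":-1,"z":105,"turn":0,"fingers":0.4}
    - {"x":-1,"y":-1,"z":105,"turn":0,"fingers":0.68}
    - {"x":-1,"y":-1,"z":105,"turn":0,"fingers":0.68}

```text
time: 29.6
tool_pos: [0.3985, -0.0352, 0.0094]
ee_rot: [0.0, 0.995, 0.096, 0.0]
force: [-0.0, 0.1, 1.3]
width: 0.68
grip_force: 0.0
```

>>> drive_tool:
  increments:
    - {"x":0,"y":0,"z":0,"turn":0,"fingers":0.68}
    - {"x":0,"y":0,"z":-10,"turn":0,"fingers":0.68}
    - {"x":0,"y":0,"z":-40,"turn":0,"fingers":0.68}
    - {"x":0,"y":0,"z":-80,"turn":0,"fingers":0.6}
    - {"x":30,"y":0,"z":-120,"turn":0,"fingers":0.6}
    - {"x":80,"y":0,"z":-120,"turn":0,"fingers":0.6}
    - {"x":130,"y":0,"z":-120,"turn":0,"fingers":0.6}
    - {"x":160,"y":0,"z":-120,"turn":0,"fingers":0.6}

```text
time: 30.6
tool_pos: [0.5574, -0.003, 0.1304]
ee_rot: [0.0, 0.995, 0.097, 0.001]
force: [-1.2, 0.1, -0.3]
width: 0.593
grip_force: 0.0
```

```bash
python3 - <<'E'
from h import *
inc(.668,-.023,.13,.193,"cover")
p=camera_params("wrist"); im=capture("wrist"); cv2.imwrite("pics/w9.png",im); np.save("/tmp/w9.npy",p,allow_pickle=True)
m=cv2.inRange(cv2.cvtColor(im,cv2.COLOR_BGR2HSV),(22,130,60),(35,255,255))
for c in cv2.findContours(m,0,2)[0]:
    if cv2.contourArea(c)>100: print(cv2.boundingRect(c))
for X in [(.505,-.016),(.451,-.025),(.399,-.036)]: print("crock",pix(p,X+(.046,),True))
print("knob",pix(p,(.668,-.023,.046),True))
E
```

```text
cover inc xyz [104.7  40.9   0.6] turn 0.001 | t 30.6 tcp [ 0.5574 -0.003   0.1304] psi 0.194 w 0.593 g 0.0
(260, 330, 51, 33)
(261, 247, 53, 53)
crock (np.float64(286.8880769883592), np.float64(262.5021997610958))
crock (np.float64(285.0488693814012), np.float64(312.8253369137902))
crock (np.float64(285.66931753240715), np.float64(353.7098557961391))
knob (np.float64(333.36297976538077), np.float64(83.03893929554873))
```

>>> drive_tool:
  increments:
    - {"x":30,"y":12,"z":0,"turn":0,"fingers":0.55}
    - {"x":60,"y":24,"z":0,"turn":0,"fingers":0.55}
    - {"x":90,"y":36,"z":0,"turn":0,"fingers":0.55}
    - {"x":104,"y":41,"z":0,"turn":0,"fingers":0.55}
    - {"x":104,"y":41,"z":0,"turn":0,"fingers":0.55}
    - {"x":104,"y":41,"z":0,"turn":0,"fingers":0.55}
    - {"x":104,"y":41,"z":0,"turn":0,"fingers":0.55}
    - {"x":104,"y":41,"z":0,"turn":0,"fingers":0.55}

```text
time: 31.65
tool_pos: [0.6646, -0.0236, 0.1296]
ee_rot: [-0.0, 0.995, 0.097, -0.0]
force: [-0.4, 0.2, 0.3]
width: 0.548
grip_force: 0.0
```

```bash
python3 - <<'E'
from h import *
inc(.6665,-.023,.0015,.193,"cover")
p=camera_params("wrist"); im=capture("wrist"); cv2.imwrite("pics/w10.png",im); np.save("/tmp/w10.npy",p,allow_pickle=True)
u,v=pix(p,(.6665,-.023,.046),True); u2,v2=pix(p,(.6665,-.023,.016),True); print(u,v,u2,v2)
h=cv2.cvtColor(im,cv2.COLOR_BGR2HSV); print(h[int(v),int(u)],h[int(v),int(u)+60])
m=cv2.inRange(h,(19,90,60),(32,255,255)); m[:,:180]=0; m[:,400:]=0; m[260:]=0
for c in cv2.findContours(m,0,2)[0]:
    if cv2.contourArea(c)>100: print("brass",cv2.boundingRect(c))
# flange predicted 42mm
print([np.round(pix(p,(.6665+a,-.023+b,.018),True)) for a,b in [(.021,0),(0,.021),(0,-.021)]])
E
```

```text
cover inc xyz [  2.   -0.2 128.1] turn 0.001 | t 31.65 tcp [ 0.6646 -0.0236  0.1296] psi 0.194 w 0.548 g 0.0
283.8818099745561 202.94368509221118 283.86553645349306 195.5097460366345
[ 18 143 184] [ 12 139 163]
brass (271, 190, 27, 20)
brass (262, 175, 43, 30)
[array([288., 174.]), array([262., 192.]), array([306., 200.])]
```

The knob is where I left it. Descend and grip.

>>> drive_tool:
  increments:
    - {"x":2,"y":0,"z":45,"turn":0,"fingers":0.55}
    - {"x":2,"y":0,"z":85,"turn":0,"fingers":0.55}
    - {"x":2,"y":0,"z":110,"turn":0,"fingers":0.55}
    - {"x":2,"y":0,"z":123,"turn":0,"fingers":0.55}
    - {"x":2,"y":0,"z":127,"turn":0,"fingers":0.55}
    - {"x":2,"y":0,"z":127,"turn":0,"fingers":0.4}
    - {"x":2,"y":0,"z":127,"turn":0,"fingers":0.2}
    - {"x":2,"y":0,"z":127,"turn":0,"fingers":0.2}
  force: 50

```text
time: 32.7
tool_pos: [0.6678, -0.0233, 0.0036]
ee_rot: [0.0, 0.995, 0.097, 0.001]
force: [-0.9, 0.5, 3.4]
width: 0.307
grip_force: 50.0
```

>>> drive_tool:
  increments:
    - {"x":0,"y":0,"z":0,"turn":0,"fingers":0.2}
    - {"x":0,"y":0,"z":0,"turn":0,"fingers":0.2}
    - {"x":0,"y":0,"z":0,"turn":0,"fingers":0.2}
    - {"x":0,"y":0,"z":-15,"turn":0,"fingers":0.2}
    - {"x":0,"y":0,"z":-40,"turn":0,"fingers":0.2}
    - {"x":0,"y":0,"z":-70,"turn":0,"fingers":0.2}
    - {"x":0,"y":0,"z":-100,"turn":0,"fingers":0.2}
    - {"x":0,"y":0,"z":-105,"turn":0,"fingers":0.2}
  force: 55

```text
time: 33.7
tool_pos: [0.6685, -0.0234, 0.1101]
ee_rot: [0.0, 0.995, 0.097, 0.002]
force: [-0.4, 0.2, -3.3]
width: 0.308
grip_force: 55.0
```

```bash
python3 - <<'E'
from h import *
inc(.4525,-.025,.105,.193,"to crock")
E
```

```text
to crock inc xyz [-212.2  -40.     4.2] turn 0.001 | t 33.7 tcp [ 0.6685 -0.0234  0.1101] psi 0.194 w 0.308 g 55.0
```

>>> drive_tool:
  increments:
    - {"x":-45,"y":-9,"z":0,"turn":0,"fingers":0.2}
    - {"x":-95,"y":-18,"z":0,"turn":0,"fingers":0.2}
    - {"x":-145,"y":-28,"z":0,"turn":0,"fingers":0.2}
    - {"x":-190,"y":-36,"z":0,"turn":0,"fingers":0.2}
    - {"x":-208,"y":-40,"z":0,"turn":0,"fingers":0.2}
    - {"x":-211,"y":-40,"z":0,"turn":0,"fingers":0.2}
    - {"x":-211,"y":-40,"z":0,"turn":0,"fingers":0.2}
    - {"x":-211,"y":-40,"z":0,"turn":0,"fingers":0.2}

```text
time: 34.7
tool_pos: [0.4535, -0.0248, 0.1074]
ee_rot: [0.0, 0.995, 0.097, 0.0]
force: [1.4, -0.4, -2.1]
width: 0.306
grip_force: 55.0
```

```bash
python3 - <<'E'
from h import *
inc(.4535,-.025,.066,.193,"seat")
p=camera_params("wrist"); im=capture("wrist"); cv2.imwrite("pics/w11.png",im)
E
```

```text
seat inc xyz [-0.1  0.2 41.4] turn 0.001 | t 34.7 tcp [ 0.4535 -0.0248  0.1074] psi 0.194 w 0.306 g 55.0
```

>>> drive_tool:
  increments:
    - {"x":0,"y":0,"z":15,"turn":0,"fingers":0.2}
    - {"x":0,"y":0,"z":25,"turn":0,"fingers":0.2}
    - {"x":0,"y":0,"z":32,"turn":0,"fingers":0.2}
    - {"x":0,"y":0,"z":37,"turn":0,"fingers":0.2}
    - {"x":0,"y":0,"z":40,"turn":0,"fingers":0.2}
    - {"x":0,"y":0,"z":41,"turn":0,"fingers":0.2}
    - {"x":0,"y":0,"z":41,"turn":0,"fingers":0.2}
    - {"x":0,"y":0,"z":41,"turn":0,"fingers":0.2}

```text
time: 35.75
tool_pos: [0.4624, -0.0246, 0.0747]
ee_rot: [0.001, 0.995, 0.096, 0.01]
force: [-9.7, 7.0, 96.5]
width: 0.312
grip_force: 65.2
```

Blocked with 96 N, so raise at once.

>>> drive_tool:
  increments:
    - {"x":0,"y":0,"z":-20,"turn":0,"fingers":0.2}
    - {"x":0,"y":0,"z":-50,"turn":0,"fingers":0.2}
    - {"x":0,"y":0,"z":-80,"turn":0,"fingers":0.2}
    - {"x":0,"y":0,"z":-100,"turn":0,"fingers":0.2}
    - {"x":0,"y":0,"z":-120,"turn":0,"fingers":0.2}
    - {"x":0,"y":0,"z":-120,"turn":0,"fingers":0.2}
    - {"x":0,"y":0,"z":-120,"turn":0,"fingers":0.2}
    - {"x":0,"y":0,"z":-120,"turn":0,"fingers":0.2}

```text
time: 36.75
tool_pos: [0.4516, -0.0247, 0.1853]
ee_rot: [-0.0, 0.995, 0.097, -0.001]
force: [-0.5, -0.2, -2.6]
width: 0.313
grip_force: 60.6
```

```bash
python3 - <<'E'
from h import *
inc(.4535,-.025,.066,.193,"seat")
top=capture("top"); sc=capture("scene"); wr=capture("wrist"); cv2.imwrite("/tmp/top1.png",top); cv2.imwrite("/tmp/sc1.png",sc); cv2.imwrite("/tmp/wr1.png",wr)
pt=camera_params("top"); ps=camera_params("scene"); a=[int(q) for q in pix(ps,(.453,-.025,.09))]
w9=cv2.imread("pics/w9.png"); w11=cv2.imread("pics/w11.png")
f=lambda i:cv2.resize(i,(400,300),interpolation=cv2.INTER_CUBIC)
cv2.imwrite("pics/mos.png",np.vstack([np.hstack([f(w9),f(w11)]),np.hstack([f(wr),f(sc[a[1]-90:a[1]+60,a[0]-100:a[0]+100])])]))
E
```

```text
seat inc xyz [  2.    0.8 119.3] turn 0.001 | t 36.75 tcp [ 0.4516 -0.0247  0.1853] psi 0.194 w 0.313 g 60.6
```

View pics/mos.png

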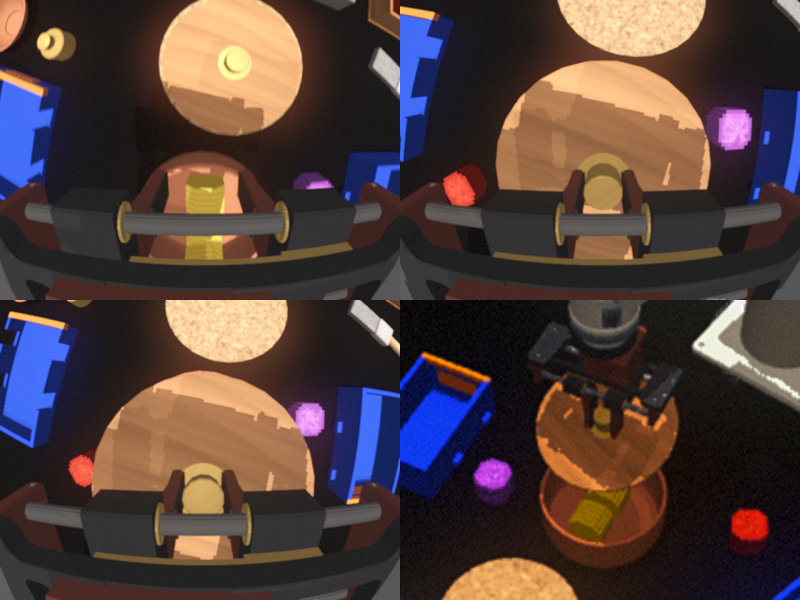

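The mosaic shows the bundles flat in the crock and nothing in the way. Most likely the plug landed on the rim because of a lateral offset, so I'll fit the crock rim (w8) and the held disc (wr1).

```bash
cat > fit.py <<'E'
from h import *
from scipy.optimize import least_squares
def edge(im,p,c0,R,z,angs,thr=25,col=None):
    g=cv2.GaussianBlur(im,(3,3),0).astype(float).max(2); pts=[]
    for a in angs:
        rs=np.arange(R-.014,R+.014,.0005); uv=np.array([pix(p,(c0[0]+r*np.cos(a),c0[1]+r*np.sin(a),z),True) for r in rs])
        if (uv<2).any() or (uv[:,0]>557).any() or (uv[:,1]>232).any(): continue
        v=np.array([g[int(round(y)),int(round(x))] for x,y in uv]); d=v[:-4]-v[4:]
        i=d.argmax()
        if d[i]>thr: pts.append((a,rs[i]+.001))
    return np.array(pts)
def fit(im,p,c0,R,z,angs):
    e=edge(im,p,c0,R,z,angs); P=np.array(c0)+np.c_[e[:,1]*np.cos(e[:,0]),e[:,1]*np.sin(e[:,0])]
    s=least_squares(lambda q:np.hypot(P[:,0]-q[0],P[:,1]-q[1])-q[2],[*c0,R],loss="soft_l1",f_scale=.001)
    s2=least_squares(lambda q:np.hypot(P[:,0]-q[0],P[:,1]-q[1])-R,c0,loss="soft_l1",f_scale=.001)
    print(len(P),"free",s.x,"fixedR",s2.x,"rms mm",1000*np.sqrt((s.fun**2).mean()))
A=np.arange(-np.pi,np.pi,.08)
E
python3 - <<'E'
from fit import *
L=lambda f:np.load(f,allow_pickle=True).item()
fit(cv2.imread("pics/w8.png"),L("/tmp/w8.npy"),(.453,-.025),.090,.072,A)
fit(cv2.imread("pics/w1.png"),L("/tmp/w1.npy"),(.453,-.025),.093,.078,A)
fit(cv2.imread("pics/w10.png"),L("/tmp/w10.npy"),(.667,-.023),.093,.016,A)
p=camera_params("wrist"); im=cv2.imread("/tmp/wr1.png"); T=pose()[0]
for z in (.19,.198,.206): print("held",z,T); fit(im,p,(T[0],T[1]),.093,z,A)
E
```

```text
56 free [ 0.4546 -0.0218  0.0895] fixedR [ 0.4541 -0.0218] rms mm 0.8339294680937672
53 free [ 0.4523 -0.0245  0.093 ] fixedR [ 0.4523 -0.0245] rms mm 0.5135720272443413
48 free [ 0.6706 -0.0221  0.0965] fixedR [ 0.6747 -0.0214] rms mm 0.38566770605267037
held 0.19 [ 0.452  -0.0247  0.1858]
36 free [ 0.4322 -0.0281  0.1008] fixedR [ 0.4413 -0.0259] rms mm 0.9941838976426836
held 0.198 [ 0.452  -0.0247  0.1858]
35 free [ 0.4363 -0.0272  0.0961] fixedR [ 0.4399 -0.0261] rms mm 0.8791474759969203
held 0.206 [ 0.452  -0.0247  0.1858]
34 free [ 0.4392 -0.0268  0.0926] fixedR [ 0.4387 -0.0269] rms mm 3.8066649367700762
```

```bash
cat >> fit.py <<'E'
def fit3(im,p,c0,z0,R=.093):
    e=edge(im,p,c0,R,z0,A); uv=np.array([pix(p,(c0[0]+r*np.cos(a),c0[1]+r*np.sin(a),z0),True) for a,r in e])
    def res(q):  # cx,cy,z,tx,ty  plane z=z+tx*dx+ty*dy
        out=[]
        for u,v in uv:
            o,d=ray(p,u,v,True); n=np.array([-q[3],-q[4],1]); C=np.array(q[:3]); P=o+d*((C-o)@n)/(d@n); out.append(np.linalg.norm(P-C)-R)
        return np.array(out+[(q[2]-z0)*.3])
    s=least_squares(res,[*c0,z0,0,0],loss="soft_l1",f_scale=.001); print(len(uv),s.x,1000*np.sqrt((s.fun**2).mean()))
E
python3 - <<'E'
from fit import *
p=camera_params("wrist"); T=pose()[0]; im=cv2.imread("/tmp/wr1.png")
for c in [(T[0],T[1]),(T[0]-.013,T[1])]: fit3(im,p,c,.198)
q=dict(p); M=np.array(p["cam_to_world"]).copy(); M[:3,3]+=np.array([.4535,-.0248,.1074])-T; q["cam_to_world"]=M
im=cv2.imread("pics/w11.png")
print("before press"); 
for c in [(.4535,-.025),(.44,-.025)]: fit3(im,q,c,.12)
E
```

```text
35 [ 0.4433 -0.0246  0.208  -0.2422 -0.0791] 0.8440705517398639
32 [ 0.441  -0.0262  0.2079 -0.1476 -0.0309] 0.8877774560403663
before press
37 [ 0.4507 -0.0252  0.1189  0.0178  0.0045] 0.33300671021663375
33 [ 0.4508 -0.0249  0.1194 -0.0003 -0.0042] 0.24959954273365248
```

Before the press the disc was level but about 4–5 mm off the crock axis, so the plug caught the rim, and the cover is now tilted in the grip. I'll lay it back on the mat and regrip it squarely.

```bash
python3 - <<'E'
from h import *
inc(.680,-.023,.11,.193,"mat")
E
```

```text
mat inc xyz [224.2  42.3  75.5] turn 0.001 | t 36.9 tcp [ 0.452  -0.0247  0.1858] psi 0.194 w 0.307 g 60.6
```

>>> drive_tool:
  increments:
    - {"x":40,"y":8,"z":10,"turn":0,"fingers":0.2}
    - {"x":90,"y":17,"z":20,"turn":0,"fingers":0.2}
    - {"x":140,"y":26,"z":35,"turn":0,"fingers":0.2}
    - {"x":190,"y":36,"z":50,"turn":0,"fingers":0.2}
    - {"x":220,"y":42,"z":65,"turn":0,"fingers":0.2}
    - {"x":224,"y":42,"z":90,"turn":0,"fingers":0.2}
    - {"x":224,"y":42,"z":120,"turn":0,"fingers":0.2}
    - {"x":224,"y":42,"z":140,"turn":0,"fingers":0.2}

```text
time: 37.9
tool_pos: [0.6792, -0.0227, 0.0442]
ee_rot: [-0.0, 0.995, 0.097, -0.001]
force: [-0.2, -0.3, -2.7]
width: 0.311
grip_force: 60.6
```

>>> drive_tool:
  increments:
    - {"x":0,"y":0,"z":5,"turn":0,"fingers":0.2}
    - {"x":0,"y":0,"z":10,"turn":0,"fingers":0.2}
    - {"x":0,"y":0,"z":15,"turn":0,"fingers":0.2}
    - {"x":0,"y":0,"z":20,"turn":0,"fingers":0.2}
    - {"x":0,"y":0,"z":24,"turn":0,"fingers":0.2}
    - {"x":0,"y":0,"z":26,"turn":0,"fingers":0.2}
    - {"x":0,"y":0,"z":26,"turn":0,"fingers":0.2}
    - {"x":0,"y":0,"z":26,"turn":0,"fingers":0.2}
  force: 20

```text
time: 38.9
tool_pos: [0.6803, -0.0228, 0.0206]
ee_rot: [0.0, 0.995, 0.097, 0.0]
force: [-0.1, 0.3, -3.0]
width: 0.315
grip_force: 23.6
```

>>> drive_tool:
  increments:
    - {"x":0,"y":0,"z":3,"turn":0,"fingers":0.2}
    - {"x":0,"y":0,"z":6,"turn":0,"fingers":0.2}
    - {"x":0,"y":0,"z":9,"turn":0,"fingers":0.2}
    - {"x":0,"y":0,"z":10,"turn":0,"fingers":0.2}
    - {"x":0,"y":0,"z":10,"turn":0,"fingers":0.55}
    - {"x":0,"y":0,"z":10,"turn":0,"fingers":0.55}
    - {"x":0,"y":0,"z":10,"turn":0,"fingers":0.55}
    - {"x":0,"y":0,"z":10,"turn":0,"fingers":0.55}
  force: 10

```text
time: 39.9
tool_pos: [0.6804, -0.0228, 0.0106]
ee_rot: [0.0, 0.995, 0.097, 0.0]
force: [-0.2, -0.0, 0.2]
width: 0.552
grip_force: 0.0
```

>>> drive_tool:
  increments:
    - {"x":0,"y":0,"z":-20,"turn":0,"fingers":0.6}
    - {"x":0,"y":0,"z":-60,"turn":0,"fingers":0.6}
    - {"x":0,"y":0,"z":-100,"turn":0,"fingers":0.6}
    - {"x":0,"y":0,"z":-140,"turn":0,"fingers":0.6}
    - {"x":0,"y":0,"z":-160,"turn":0,"fingers":0.6}
    - {"x":0,"y":0,"z":-160,"turn":0,"fingers":0.6}
    - {"x":0,"y":0,"z":-160,"turn":0,"fingers":0.6}
    - {"x":0,"y":0,"z":-160,"turn":0,"fingers":0.6}

```text
time: 40.9
tool_pos: [0.6791, -0.0227, 0.1685]
ee_rot: [-0.0, 0.995, 0.097, -0.002]
force: [-0.2, 0.2, -0.3]
width: 0.601
grip_force: 0.0
```

```bash
python3 - <<'E'
from fit import *
inc(.6665,-.023,.0015,.193,"cover")
p=camera_params("wrist"); im=capture("wrist"); cv2.imwrite("pics/w12.png",im); np.save("/tmp/w12.npy",p,allow_pickle=True)
h=cv2.cvtColor(im,cv2.COLOR_BGR2HSV)
m=cv2.inRange(h,(19,90,60),(32,255,255)); m[:,:180]=0; m[:,400:]=0; m[260:]=0
for c in cv2.findContours(m,0,2)[0]:
    if cv2.contourArea(c)>60: print("brass",cv2.boundingRect(c))
for c in [(.667,-.023),(.675,-.023)]:
    print(c,"flange",[np.round(pix(p,(c[0]+a,c[1]+b,.018),True)) for a,b in [(.021,.004),(-.021,-.004),(-.004,.021),(.004,-.021)]])
    fit(im,p,c,.093,.016,A); fit(im,p,c,.1,.004,A)
E
```

```text
cover inc xyz [-11.9  -2.  167. ] turn 0.001 | t 40.9 tcp [ 0.6791 -0.0227  0.1685] psi 0.194 w 0.601 g 0.0
brass (265, 203, 31, 18)
(0.667, -0.023) flange [array([282., 181.]), array([282., 220.]), array([262., 200.]), array([302., 201.])]
48 free [ 0.6706 -0.0223  0.0969] fixedR [ 0.6752 -0.0216] rms mm 0.47631090179981705
48 free [ 0.6679 -0.0226  0.1005] fixedR [ 0.6684 -0.0226] rms mm 0.5164077635881735
(0.675, -0.023) flange [array([284., 173.]), array([284., 213.]), array([264., 193.]), array([304., 193.])]
50 free [ 0.671  -0.0222  0.0968] fixedR [ 0.6754 -0.0214] rms mm 0.44252757396608566
50 free [ 0.6683 -0.0227  0.1003] fixedR [ 0.6686 -0.0226] rms mm 0.4914552428565041
```

```bash
python3 - <<'E'
from fit import *
def show(f,pn):
    p=np.load(pn,allow_pickle=True).item(); im=cv2.imread(f); h=cv2.cvtColor(cv2.GaussianBlur(im,(3,3),0),cv2.COLOR_BGR2HSV)
    for lo in (15,16,17,18):
        m=cv2.inRange(h,(lo,60,50),(34,255,255)); m[:,:220]=0; m[:,350:]=0; m[235:]=0; m[:150]=0
        m=cv2.morphologyEx(m,cv2.MORPH_OPEN,np.ones((3,3)))
        print(f,lo,[cv2.boundingRect(c) for c in cv2.findContours(m,0,2)[0] if cv2.contourArea(c)>60])
    print(h[170:232:3,283,0]); print(h[200,250:320:4,0])
show("pics/w10.png","/tmp/w10.npy"); show("pics/w12.png","/tmp/w12.npy")
E
```

```text
pics/w10.png 15 [(260, 174, 48, 48)]
pics/w10.png 16 [(260, 174, 48, 47)]
pics/w10.png 17 [(261, 174, 46, 46)]
pics/w10.png 18 [(261, 175, 45, 44)]
[13 15 19 19 19 17 18 19 19 19 19 18 18 18 18 18 18 15 14 14 14]
[13 13 13 19 18 18 19 19 19 19 19 18 18 19 17 13 13 13]
pics/w12.png 15 [(263, 180, 43, 43)]
pics/w12.png 16 [(264, 181, 41, 41)]
pics/w12.png 17 [(264, 181, 41, 40)]
pics/w12.png 18 [(265, 182, 39, 39)]
[13 13 12 14 18 18 18 17 18 18 18 18 18 18 19 22 21 16 14 14 14]
[13 13 13 14 18 18 18 18 18 18 18 18 18 18 14 13 13 13]
```

The knob sits at about (0.667, −0.0255) on the mat. Regrip there.

>>> drive_tool:
  increments:
    - {"x":-12,"y":0,"z":50,"turn":0,"fingers":0.6}
    - {"x":-12,"y":0,"z":95,"turn":0,"fingers":0.6}
    - {"x":-12,"y":0,"z":130,"turn":0,"fingers":0.6}
    - {"x":-12,"y":0,"z":155,"turn":0,"fingers":0.6}
    - {"x":-12,"y":0,"z":164,"turn":0,"fingers":0.6}
    - {"x":-12,"y":0,"z":166,"turn":0,"fingers":0.5}
    - {"x":-12,"y":0,"z":166,"turn":0,"fingers":0.2}
    - {"x":-12,"y":0,"z":166,"turn":0,"fingers":0.2}
  force: 50

```text
time: 41.95
tool_pos: [0.6692, -0.0251, 0.0056]
ee_rot: [0.0, 0.995, 0.097, 0.001]
force: [1.6, -3.4, 0.9]
width: 0.314
grip_force: 23.4
```

>>> drive_tool:
  increments:
    - {"x":0,"y":0,"z":0,"turn":0,"fingers":0.2}
    - {"x":0,"y":0,"z":0,"turn":0,"fingers":0.2}
    - {"x":0,"y":0,"z":0,"turn":0,"fingers":0.2}
    - {"x":0,"y":0,"z":0,"turn":0,"fingers":0.2}
    - {"x":0,"y":0,"z":-15,"turn":0,"fingers":0.2}
    - {"x":0,"y":0,"z":-50,"turn":0,"fingers":0.2}
    - {"x":0,"y":0,"z":-90,"turn":0,"fingers":0.2}
    - {"x":0,"y":0,"z":-120,"turn":0,"fingers":0.2}
  force: 60

```text
time: 42.95
tool_pos: [0.6685, -0.0251, 0.1266]
ee_rot: [0.0, 0.995, 0.097, 0.0]
force: [-0.3, -0.1, -2.5]
width: 0.303
grip_force: 60.0
```

```bash
python3 - <<'E'
from fit import *
inc(.455,-.024,.115,.193,"to crock")
p=camera_params("wrist"); im=capture("wrist"); cv2.imwrite("pics/w13.png",im); T=pose()[0]
z=T[2]+.0125
for c in [(T[0],T[1]),(T[0]-.003,T[1])]: fit3(im,p,c,z); fit(im,p,c,.093,z,A)
E
```

```text
to crock inc xyz [-209.3  -42.2   11.4] turn 0.001 | t 42.95 tcp [ 0.6685 -0.0251  0.1266] psi 0.194 w 0.303 g 60.0
37 [ 0.666  -0.0254  0.1367 -0.0029  0.0037] 0.43301909267188277
37 free [ 0.6686 -0.0247  0.0895] fixedR [ 0.6644 -0.0257] rms mm 0.2886271373729917
36 [ 0.6657 -0.0252  0.1363  0.0126 -0.0072] 0.4393566228487767
36 free [ 0.6686 -0.0249  0.0894] fixedR [ 0.6643 -0.0256] rms mm 0.28390588959626584
```

```bash
python3 - <<'E'
from fit import *
L=lambda f:np.load(f,allow_pickle=True).item()
for n in (5,8): fit3(cv2.imread(f"pics/w{n}.png"),L(f"/tmp/w{n}.npy"),(.454,-.022),.072,.09); fit(cv2.imread(f"pics/w{n}.png"),L(f"/tmp/w{n}.npy"),(.454,-.022),.09,.072,A)
fit(cv2.imread(f"pics/w7.png"),L(f"/tmp/w7.npy"),(.454,-.022),.09,.072,A)
fit3(cv2.imread("pics/w1.png"),L("/tmp/w1.npy"),(.453,-.025),.078)
inc(.457,-.022,.12,.193)
E
```

```text
25 [ 0.4546 -0.0208  0.0722  0.0506 -0.1227] 1.215203064564595
25 free [ 0.4551 -0.0209  0.0891] fixedR [ 0.4541 -0.0212] rms mm 1.3663667894800313
57 [ 0.4526 -0.0223  0.071   0.0572  0.0149] 0.7452752590756302
57 free [ 0.4544 -0.0218  0.0895] fixedR [ 0.454  -0.0219] rms mm 0.764043813831901
44 free [ 0.4545 -0.0223  0.0901] fixedR [ 0.4545 -0.0223] rms mm 0.5269282309079468
53 [ 0.4521 -0.0241  0.0782  0.0182 -0.0165] 0.4900449698529629
 inc xyz [-209.3  -44.4    9.3] turn 0.001 | t 43.0 tcp [ 0.6708 -0.0252  0.1307] psi 0.194 w 0.307 g 60.0
```

>>> drive_tool:
  increments:
    - {"x":-45,"y":-9,"z":0,"turn":0,"fingers":0.2}
    - {"x":-95,"y":-20,"z":0,"turn":0,"fingers":0.2}
    - {"x":-145,"y":-30,"z":0,"turn":0,"fingers":0.2}
    - {"x":-190,"y":-40,"z":0,"turn":0,"fingers":0.2}
    - {"x":-206,"y":-44,"z":10,"turn":0,"fingers":0.2}
    - {"x":-209,"y":-44,"z":25,"turn":0,"fingers":0.2}
    - {"x":-209,"y":-44,"z":30,"turn":0,"fingers":0.2}
    - {"x":-209,"y":-44,"z":30,"turn":0,"fingers":0.2}

```text
time: 44.0
tool_pos: [0.4568, -0.0221, 0.0953]
ee_rot: [0.0, 0.995, 0.097, 0.002]
force: [1.6, 1.0, 6.1]
width: 0.307
grip_force: 60.0
```

```bash
python3 - <<'E'
from fit import *
for i in range(3):
    T=pose()[0]; p=camera_params("wrist"); im=capture("wrist"); z=T[2]+.010; print(T)
    fit3(im,p,(T[0]-.0027,T[1]),z)
inc(.457,-.022,.068,.193,"seat")
E
```

```text
[ 0.4568 -0.0221  0.0953]
36 [ 0.4523 -0.0217  0.1062 -0.1446 -0.0522] 0.32425733809651197
[ 0.4568 -0.0221  0.0954]
36 [ 0.4521 -0.022   0.1058 -0.1309 -0.0423] 0.323803891410051
[ 0.4567 -0.0221  0.0954]
36 [ 0.4516 -0.0227  0.1057 -0.1058 -0.0226] 0.32057137445398143
seat inc xyz [ 0.2 -0.1 27.5] turn 0.001 | t 44.15 tcp [ 0.4567 -0.0221  0.0955] psi 0.194 w 0.301 g 60.0
```

```bash
python3 - <<'E'
from fit import *
s=ctrl.read_state(); print(s["force"],s["torque"],s["tool_pos"])
t=capture("top"); sc=capture("scene"); ps=camera_params("scene"); pt=camera_params("top")
a=[int(q) for q in pix(ps,(.453,-.025,.08))]; b=[int(q) for q in pix(pt,(.453,-.025,.08))]
f=lambda i:cv2.resize(i,(400,300),interpolation=cv2.INTER_CUBIC)
w13=cv2.imread("pics/w13.png"); wr=capture("wrist")
cv2.imwrite("pics/mos2.png",np.vstack([np.hstack([f(w13),f(wr)]),np.hstack([f(t[b[1]-60:b[1]+60,b[0]-80:b[0]+80]),f(sc[a[1]-75:a[1]+60,a[0]-90:a[0]+90])])]))
E
```

```text
[1.7614 2.0641 6.6121] [ 0.2648 -0.1078 -0.0006] [ 0.4567 -0.0221  0.0955]
```

View pics/mos2.png

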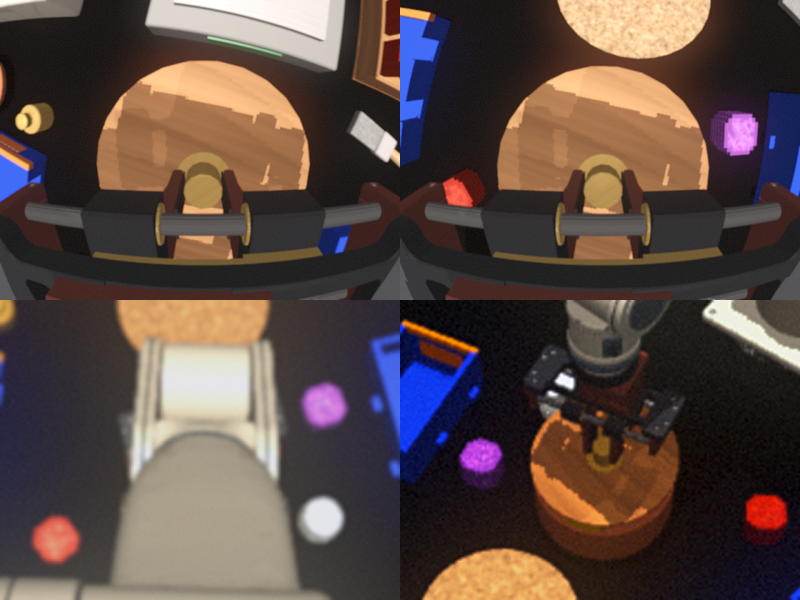

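The scene crop shows the cover touching early, with its robot-side edge raised. So something near that edge stands high, and the likely culprit is the third bundle leaning. I'll put the cover back on the mat and inspect the crock numerically.

```bash
python3 - <<'E'
from fit import *
inc(.6700,-.0235,.12,.193,"mat")
E
```

```text
mat inc xyz [209.1  42.4 -23.7] turn 0.001 | t 44.3 tcp [ 0.4567 -0.0221  0.0955] psi 0.194 w 0.306 g 60.0
```

>>> drive_tool:
  increments:
    - {"x":0,"y":0,"z":-24,"turn":0,"fingers":0.2}
    - {"x":40,"y":8,"z":-24,"turn":0,"fingers":0.2}
    - {"x":90,"y":18,"z":-24,"turn":0,"fingers":0.2}
    - {"x":140,"y":28,"z":-24,"turn":0,"fingers":0.2}
    - {"x":185,"y":38,"z":-10,"turn":0,"fingers":0.2}
    - {"x":206,"y":42,"z":15,"turn":0,"fingers":0.2}
    - {"x":209,"y":42,"z":45,"turn":0,"fingers":0.2}
    - {"x":209,"y":42,"z":65,"turn":0,"fingers":0.2}

```text
time: 45.3
tool_pos: [0.6669, -0.023, 0.0272]
ee_rot: [-0.0, 0.995, 0.097, -0.001]
force: [0.1, -0.6, -2.9]
width: 0.304
grip_force: 60.0
```

>>> drive_tool:
  increments:
    - {"x":0,"y":0,"z":8,"turn":0,"fingers":0.2}
    - {"x":0,"y":0,"z":14,"turn":0,"fingers":0.2}
    - {"x":0,"y":0,"z":19,"turn":0,"fingers":0.2}
    - {"x":0,"y":0,"z":21,"turn":0,"fingers":0.2}
    - {"x":0,"y":0,"z":21,"turn":0,"fingers":0.55}
    - {"x":0,"y":0,"z":21,"turn":0,"fingers":0.55}
    - {"x":0,"y":0,"z":21,"turn":0,"fingers":0.55}
    - {"x":0,"y":0,"z":21,"turn":0,"fingers":0.55}
  force: 20

```text
time: 46.3
tool_pos: [0.6683, -0.0231, 0.0087]
ee_rot: [0.0, 0.995, 0.097, 0.0]
force: [0.3, -0.3, 0.1]
width: 0.553
grip_force: 0.0
```

```bash
python3 - <<'E'
from fit import *
inc(.37,-.035,.14,.193,"near crock")
E
```

```text
near crock inc xyz [-294.9  -45.8 -131.5] turn 0.001 | t 46.3 tcp [ 0.6683 -0.0231  0.0087] psi 0.194 w 0.553 g 0.0
```

>>> drive_tool:
  increments:
    - {"x":0,"y":0,"z":-50,"turn":0,"fingers":0.6}
    - {"x":0,"y":0,"z":-100,"turn":0,"fingers":0.6}
    - {"x":-50,"y":-8,"z":-131,"turn":0,"fingers":0.6}
    - {"x":-105,"y":-16,"z":-151,"turn":0,"fingers":0.6}
    - {"x":-160,"y":-25,"z":-161,"turn":0,"fingers":0.6}
    - {"x":-215,"y":-34,"z":-161,"turn":0,"fingers":0.7}
    - {"x":-270,"y":-42,"z":-161,"turn":0,"fingers":0.7}
    - {"x":-295,"y":-46,"z":-161,"turn":0,"fingers":0.7}

```text
time: 47.3
tool_pos: [0.3666, -0.0347, 0.1693]
ee_rot: [-0.0, 0.995, 0.097, -0.0]
force: [0.6, 0.1, 0.3]
width: 0.701
grip_force: 0.0
```

```bash
python3 - <<'E'
from fit import *
T=pose()[0]; p=camera_params("wrist"); im=capture("wrist"); cv2.imwrite("pics/w14.png",im); np.save("/tmp/w14.npy",p,allow_pickle=True); print(T)
h=cv2.cvtColor(im,cv2.COLOR_BGR2HSV); m=cv2.inRange(h,(22,130,50),(36,255,255))
for c in cv2.findContours(m,0,2)[0]:
    if cv2.contourArea(c)>60: print(cv2.boundingRect(c),cv2.minAreaRect(c))
for X in [(.505,-.016),(.451,-.025),(.399,-.036)]: 
    for z in(.006,.046): print(z,[np.round(pix(p,(X[0]+a*np.cos(.193)-b*np.sin(.193),X[1]+a*np.sin(.193)+b*np.cos(.193),z),True)) for a,b in [(-.025,0),(.025,0),(0,.025),(0,-.025)]])
# ascii map of yellow over the crock region
u,v=pix(p,(.453,-.022,.04),True); print(u,v)
for y in range(20,262,5): print(y,''.join('#' if m[y,x] else ('o' if h[y,x,0]<18 and h[y,x,2]>70 else '.') for x in range(190,380,3)))
E
```

```text
[ 0.3666 -0.0347  0.1693]
(262, 120, 61, 85) ((291.9852600097656, 162.85354614257812), (59.98960876464844, 83.30271911621094), 2.385944128036499)
(294, 58, 63, 49) ((325.04583740234375, 81.09388732910156), (44.34092330932617, 58.218116760253906), 82.40535736083984)
0.006 [array([292.,  83.]), array([292.,  38.]), array([268.,  60.]), array([315.,  61.])]
0.046 [array([293.,  77.]), array([293.,  28.]), array([266.,  52.]), array([319.,  53.])]
0.006 [array([290., 133.]), array([290.,  87.]), array([267., 110.]), array([314., 110.])]
0.046 [array([291., 134.]), array([291.,  82.]), array([265., 108.]), array([318., 108.])]
0.006 [array([291., 182.]), array([291., 136.]), array([268., 159.]), array([314., 159.])]
0.046 [array([292., 189.]), array([292., 137.]), array([266., 163.]), array([318., 163.])]
288.4614215865736 105.59054227443588
20 ...............ooooooooooooooooooooooooooooooooooooooooooooooooo
25 .............oooooooooooooooooooooooooooooooooooooooooooooooooo.
30 ..........ooooooooooooooooooooooooooooooooooooooooooooooooooooo.
35 .........ooooooooooooooooooooooooooooooooooo
[... 2413 characters left out ...]
........o.
215 ..............................................................oo
220 ..............................................................oo
225 ...............................................................o
230 ................................................................
235 ................................................................
240 .......oooo.........................................ooooo.......
245 ......oooo...........................................ooooo......
250 .....ooooo............................................ooooo.....
255 ....ooooo..............................................ooooo....
260 ..oooooo...............................................ooooooo..
```

```bash
python3 - <<'E'
from fit import *
p=np.load("/tmp/w14.npy",allow_pickle=True).item(); im=cv2.imread("pics/w14.png")
for z in (.046,.066,.086): print(z,"stack top",w(p,292,174,z,True),"near edge",w(p,292,205,z,True),"far edge",w(p,292,143,z,True), "L/R",w(p,263,172,z,True),w(p,322,172,z,True))
print("other",w(p,325,82,.035,True),w(p,325,78,.046,True))
g=cv2.cvtColor(im,cv2.COLOR_BGR2HSV)
for y in range(104,208,4): print(y,[tuple(int(a) for a in g[y,x]) for x in (268,280,292,304,316)])
E
```

```text
0.046 stack top [ 0.3887 -0.0381  0.046 ] near edge [ 0.3584 -0.0442  0.046 ] far edge [ 0.4181 -0.0322  0.046 ] L/R [ 0.3853 -0.0102  0.046 ] [ 0.3964 -0.0663  0.046 ]
0.066 stack top [ 0.3915 -0.037   0.066 ] near edge [ 0.3632 -0.0428  0.066 ] far edge [ 0.4191 -0.0315  0.066 ] L/R [ 0.3883 -0.011   0.066 ] [ 0.3987 -0.0634  0.066 ]
0.086 stack top [ 0.3944 -0.036   0.086 ] near edge [ 0.368  -0.0413  0.086 ] far edge [ 0.42   -0.0308  0.086 ] L/R [ 0.3914 -0.0117  0.086 ] [ 0.4011 -0.0605  0.086 ]
other [ 0.484  -0.0525  0.035 ] [ 0.4861 -0.0507  0.046 ]
104 [(13, 114, 255), (12, 118, 255), (13, 121, 255), (23, 158, 245), (20, 158, 212)]
108 [(27, 103, 255), (30, 106, 255), (29, 105, 255), (29, 107, 255), (24, 111, 255)]
112 [(30, 92, 255), (30, 94, 255), (30, 93, 255), (30, 94, 255), (30, 96, 255)]
116 [(30, 102, 255), (30, 104, 255), (30, 98, 255), (30, 98, 255), (30, 100, 255)]
120 [(30, 97, 255), (30, 94, 255), (30, 92, 255), (30, 96, 255), (30, 98, 255)]
124 [(23, 148, 227), (30, 103, 255), (30, 99, 255), (30, 97, 255), (30, 101, 255)]
128 [(23, 150, 230), (24, 148, 233), (3
[... 956 characters left out ...]
 202), (23, 173, 201)]
176 [(23, 169, 201), (23, 171, 201), (23, 170, 201), (23, 171, 201), (23, 169, 202)]
180 [(23, 172, 200), (23, 171, 201), (23, 169, 202), (23, 171, 201), (23, 175, 200)]
184 [(23, 171, 200), (23, 172, 200), (23, 173, 201), (23, 171, 201), (23, 170, 200)]
188 [(23, 174, 199), (23, 170, 201), (23, 173, 200), (23, 170, 201), (23, 171, 201)]
192 [(22, 171, 194), (23, 170, 201), (23, 172, 200), (23, 172, 199), (22, 172, 194)]
196 [(19, 158, 187), (23, 174, 199), (23, 170, 200), (23, 172, 199), (16, 156, 183)]
200 [(12, 150, 165), (23, 173, 198), (23, 173, 199), (23, 173, 199), (12, 155, 127)]
204 [(13, 145, 60), (22, 182, 125), (20, 173, 140), (21, 180, 125), (17, 120, 49)]
```

The crock has been disturbed. Bundle4 is now at about (0.486,−0.051), probably from the announced knock. The middle bundle has slid to about x 0.426, and the third has been pushed up onto the rim with its top near z 0.08. I'll regrip the third from above and put it in the free space on the +y side; first a second look from above it.

```bash
python3 - <<'E'
from fit import *
inc(.39,-.036,.12,.193,"third")
E
```

```text
third inc xyz [25.1  6.4 48.9] turn 0.001 | t 47.35 tcp [ 0.3643 -0.0345  0.169 ] psi 0.194 w 0.696 g 0.0
```

>>> drive_tool:
  increments:
    - {"x":10,"y":2,"z":20,"turn":0,"fingers":0.7}
    - {"x":10,"y":2,"z":40,"turn":0,"fingers":0.7}
    - {"x":10,"y":2,"z":40,"turn":0,"fingers":0.7}
    - {"x":10,"y":2,"z":40,"turn":0,"fingers":0.7}
    - {"x":10,"y":2,"z":40,"turn":0,"fingers":0.7}
    - {"x":10,"y":2,"z":40,"turn":0,"fingers":0.7}
    - {"x":10,"y":2,"z":40,"turn":0,"fingers":0.7}
    - {"x":10,"y":2,"z":40,"turn":0,"fingers":0.7}

```text
time: 48.35
tool_pos: [0.38, -0.0348, 0.1296]
ee_rot: [0.0, 0.995, 0.097, 0.0]
force: [-0.5, 1.0, -0.4]
width: 0.699
grip_force: 0.0
```

```bash
python3 - <<'E'
from fit import *
T=pose()[0]; p=camera_params("wrist"); im=capture("wrist"); cv2.imwrite("pics/w15.png",im); np.save("/tmp/w15.npy",p,allow_pickle=True); print(T)
h=cv2.cvtColor(im,cv2.COLOR_BGR2HSV); V=h[:,:,2]
Y=(h[:,:,0]>=20)&(h[:,:,0]<=36)&(h[:,:,1]>80)
ch=lambda y,x: '.' if not Y[y,x] else ('B' if V[y,x]>240 else 'h' if V[y,x]>212 else 'T' if V[y,x]>190 else 's')
for y in range(40,300,5): print(y,''.join(ch(y,x) for x in range(235,375,2)))
print([ (z,w(p,285,200,z,True)) for z in (.046,.08)])
E
```

```text
[ 0.38   -0.0348  0.1296]
40 ......................................................................
45 ......................................................................
50 ......................................................................
55 ......................................................................
60 ......................................................................
65 ........................................BBBBBBBBBBBBBBBBBBBBBBB.......
70 ................................BBBBBBBBBBBBBBBBBBBBBBBBBBBBBBBh......
75 ..............................BBBBBBBBBBBBBBBBBBBBBBBBBBBBBBBBBB......
80 ...............................BBBBBBBBBBBBBBBBBBBBBBBBBBBBBBBBB......
85 ...............................BBBBBBBBBBBBBBBBBBBBBBBBBBBBBBBBBh.....
90 ...............................hBBBBBBBBBBBBBBBBBBBBBBBBBBBBBBBBh.....
95 ................................BBBBBBBBBBBBBBBBBBBBBBBBBBBBBBBBB.....
100 ................................hBBBBBBBBBBBBBBBBBBBBBBBBBBBBBBBBh....
105 ................................hBBBBBBBBBBBBBBBBBBBBBBBBBBBBBBBBB....
110 ................................
[... 2203 characters left out ...]
..........
260 ......................s....s..........................................
265 ss.......s...ss.....s.......s.........................................
270 ......s......s....s.....s.s.s.........................................
275 .....s..........s.....................................................
280 ....................s.................................................
285 ........s.............................................................
290 ......................................................................
295 ......................................................................
[(0.046, array([ 0.3846, -0.0347,  0.046 ])), (0.08, array([ 0.3923, -0.0331,  0.08  ]))]
```

The third bundle is wedged and tilted about 20° between the rim and the middle bundle. Its side faces are still upright across the closing axis, so grip it there and lift.

>>> drive_tool:
  increments:
    - {"x":20,"y":4,"z":0,"turn":0,"fingers":0.7}
    - {"x":20,"y":4,"z":20,"turn":0,"fingers":0.7}
    - {"x":20,"y":4,"z":45,"turn":0,"fingers":0.7}
    - {"x":20,"y":4,"z":65,"turn":0,"fingers":0.7}
    - {"x":20,"y":4,"z":78,"turn":0,"fingers":0.7}
    - {"x":20,"y":4,"z":84,"turn":0,"fingers":0.7}
    - {"x":20,"y":4,"z":84,"turn":0,"fingers":0.5}
    - {"x":20,"y":4,"z":84,"turn":0,"fingers":0.4}
  force: 30

```text
time: 49.4
tool_pos: [0.4008, -0.0349, 0.0459]
ee_rot: [0.0, 0.995, 0.097, 0.001]
force: [0.3, 0.6, -1.3]
width: 0.564
grip_force: 30.0
```

>>> drive_tool:
  increments:
    - {"x":0,"y":0,"z":0,"turn":0,"fingers":0.4}
    - {"x":0,"y":0,"z":0,"turn":0,"fingers":0.4}
    - {"x":0,"y":0,"z":0,"turn":0,"fingers":0.4}
    - {"x":0,"y":0,"z":0,"turn":0,"fingers":0.4}
    - {"x":0,"y":0,"z":-15,"turn":0,"fingers":0.4}
    - {"x":0,"y":0,"z":-40,"turn":0,"fingers":0.4}
    - {"x":0,"y":0,"z":-65,"turn":0,"fingers":0.4}
    - {"x":0,"y":0,"z":-80,"turn":0,"fingers":0.4}

```text
time: 50.4
tool_pos: [0.4003, -0.0349, 0.1264]
ee_rot: [0.0, 0.995, 0.097, 0.0]
force: [0.9, -0.1, -1.3]
width: 0.564
grip_force: 30.0
```

```bash
python3 - <<'E'
from fit import *
T=pose()[0]; p=camera_params("wrist"); im=capture("wrist"); cv2.imwrite("pics/w16.png",im); np.save("/tmp/w16.npy",p,allow_pickle=True)
h=cv2.cvtColor(im,cv2.COLOR_BGR2HSV); V=h[:,:,2]
Y=(h[:,:,0]>=20)&(h[:,:,0]<=36)&(h[:,:,1]>80)
ch=lambda y,x: '.' if not Y[y,x] else ('B' if V[y,x]>240 else 'h' if V[y,x]>212 else 'T' if V[y,x]>190 else 's')
for y in range(60,240,6): print(y,''.join(ch(y,x) for x in range(220,370,3)))
for u,v in [(290,120),(260,140),(320,140)]: print(w(p,u,v,.046,True))
print("c",pix(p,(.4543,-.022,.006),True))
inc(.465,.026,.126,1.764,"target")
E
```

```text
60 ..................................................
66 ..................................................
72 ..................................................
78 ..................................................
84 ..................................................
90 .............................BBBBBBBBBBBBBBBBB....
96 ........................BBBBBBBBBBBBBBBBBBBBBBh...
102 ........................BBBBBBBBBBBBBBBBBBBBBBB...
108 ........................BBBBBBBBBBBBBBBBBBBBBBB...
114 .........................BBBBBBBBBBBBBBBBBBBBBB...
120 .........................BBBBBBBBBBBBBBBBBBBBBBB..
126 .........................BBBBBBBBBBBBBBBBBBBBBBB..
132 .........................hBBBBBBBBBBBBBBBBBBBBBB..
138 ..........................TThBBBBBB...............
144 .............ssssssssssssssssss...................
150 ............hhhhhhhhhhhhhhhhhhhh..................
156 ............hhhTTTTTTTTTTTTTThhh..................
162 ............hhhhhhhhhhhhhhhhhhhh..................
168 ............hhhhhhhhhhhhhhhhhhhh..................
174 ............TTTThhhhhhhhhTTTTTTT..................
180 ............hhhhhhhhhhhhhhhhhhhh..................
186 ............hhhTTTTTTTTTTTTTThhT..................
192 ............TThhhhhhhhhhhhhhhhTT..................
198 .............ssssssssssssssssss...................
204 ............sssssssssssssssssss...................
210 .........sssssssssssssssssssssssss................
216 .......ssssssssssssssssssssssssssssss.............
222 ......sssssssssssssssssssssssssssssss.............
228 ......ssssssssssssssssssssssssssssssss............
234 .....sssssssssssssssssssssssssssssssss............
[ 0.4724 -0.0257  0.046 ]
[ 0.4515 -0.0047  0.046 ]
[ 0.4611 -0.0531  0.046 ]
c (np.float64(281.5831102942668), np.float64(138.6950762395109))
target inc xyz [ 74.4 -47.6   1.7] turn -1.57 | t 50.45 tcp [ 0.4012 -0.035   0.1276] psi 0.194 w 0.569 g 30.0
```

>>> drive_tool:
  increments:
    - {"x":15,"y":-10,"z":0,"turn":-0.18,"fingers":0.4}
    - {"x":35,"y":-22,"z":0,"turn":-0.36,"fingers":0.4}
    - {"x":55,"y":-35,"z":0,"turn":-0.54,"fingers":0.4}
    - {"x":72,"y":-47,"z":0,"turn":-0.72,"fingers":0.4}
    - {"x":72,"y":-48,"z":0,"turn":-0.9,"fingers":0.4}
    - {"x":72,"y":-48,"z":0,"turn":-1.08,"fingers":0.4}
    - {"x":72,"y":-48,"z":0,"turn":-1.26,"fingers":0.4}
    - {"x":72,"y":-48,"z":0,"turn":-1.44,"fingers":0.4}

```text
time: 51.45
tool_pos: [0.4611, 0.0261, 0.1247]
ee_rot: [-0.0, 0.682, 0.731, -0.0]
force: [1.3, -0.4, -0.9]
width: 0.572
grip_force: 30.0
```

```bash
python3 - <<'E'
from fit import *
inc(.462,.026,.05,1.764,"target")
E
```

```text
target inc xyz [-0.1  1.  74.7] turn -0.124 | t 51.45 tcp [0.4611 0.0261 0.1247] psi 1.64 w 0.572 g 30.0
```

>>> drive_tool:
  increments:
    - {"x":0,"y":1,"z":30,"turn":-0.12,"fingers":0.4}
    - {"x":0,"y":1,"z":60,"turn":-0.12,"fingers":0.4}
    - {"x":0,"y":1,"z":85,"turn":-0.12,"fingers":0.4}
    - {"x":0,"y":1,"z":103,"turn":-0.12,"fingers":0.4}
    - {"x":0,"y":1,"z":112,"turn":-0.12,"fingers":0.4}
    - {"x":0,"y":1,"z":116,"turn":-0.12,"fingers":0.4}
    - {"x":0,"y":1,"z":118,"turn":-0.12,"fingers":0.4}
    - {"x":0,"y":1,"z":118,"turn":-0.12,"fingers":0.4}

```text
time: 52.45
tool_pos: [0.463, 0.0261, 0.0078]
ee_rot: [0.0, 0.64, 0.769, 0.0]
force: [0.3, -0.6, -0.3]
width: 0.57
grip_force: 30.0
```

>>> drive_tool:
  increments:
    - {"x":0,"y":0,"z":0,"turn":0,"fingers":0.64}
    - {"x":0,"y":0,"z":0,"turn":0,"fingers":0.64}
    - {"x":0,"y":0,"z":0,"turn":0,"fingers":0.64}
    - {"x":0,"y":0,"z":-8,"turn":0,"fingers":0.66}
    - {"x":0,"y":0,"z":-25,"turn":0,"fingers":0.66}
    - {"x":0,"y":0,"z":-60,"turn":0,"fingers":0.66}
    - {"x":0,"y":0,"z":-100,"turn":0,"fingers":0.66}
    - {"x":0,"y":0,"z":-130,"turn":0,"fingers":0.66}

```text
time: 53.45
tool_pos: [0.463, 0.0261, 0.1396]
ee_rot: [0.001, 0.64, 0.769, 0.001]
force: [1.2, 0.3, 0.4]
width: 0.664
grip_force: 0.0
```

```bash
python3 - <<'E'
from fit import *
inc(.35,-.02,.2,.193,"look")
T=pose()[0]; p=camera_params("wrist"); im=capture("wrist"); cv2.imwrite("pics/w17.png",im); np.save("/tmp/w17.npy",p,allow_pickle=True)
for n,X in [("b3",(.462,.026,.046)),("mid",(.427,-.028,.046)),("b4",(.484,-.052,.046))]: print(n,pix(p,X,True))
E
```

```text
look inc xyz [ -24.8 -119.4  -60.6] turn 1.561 | t 53.45 tcp [0.463  0.0261 0.1396] psi 1.754 w 0.664 g 0.0
b3 (np.float64(284.1873280148045), np.float64(204.11311913597706))
mid (np.float64(237.0892289915924), np.float64(252.46977001628338))
b4 (np.float64(291.80063794312133), np.float64(284.81154477494135))
```

>>> drive_tool:
  increments:
    - {"x":0,"y":-20,"z":-30,"turn":0.18,"fingers":0.6}
    - {"x":-15,"y":-40,"z":-40,"turn":0.36,"fingers":0.6}
    - {"x":-25,"y":-60,"z":-40,"turn":0.54,"fingers":0.6}
    - {"x":-35,"y":-85,"z":-40,"turn":0.72,"fingers":0.6}
    - {"x":-40,"y":-105,"z":-40,"turn":0.9,"fingers":0.6}
    - {"x":-40,"y":-105,"z":-40,"turn":1.08,"fingers":0.6}
    - {"x":-40,"y":-105,"z":-40,"turn":1.26,"fingers":0.6}
    - {"x":-40,"y":-105,"z":-40,"turn":1.44,"fingers":0.6}

```text
time: 54.5
tool_pos: [0.3665, -0.0324, 0.1776]
ee_rot: [0.0, 0.988, 0.153, 0.0]
force: [0.2, -0.0, 0.4]
width: 0.599
grip_force: 0.0
```

```bash
cat > look.py <<'E'
from fit import *
T=pose()[0]; p=camera_params("wrist"); im=capture("wrist"); np.save("/tmp/wl.npy",p,allow_pickle=True); cv2.imwrite("/tmp/wl.png",im); print(T)
h=cv2.cvtColor(im,cv2.COLOR_BGR2HSV); V=h[:,:,2]
Y=(h[:,:,0]>=20)&(h[:,:,0]<=36)&(h[:,:,1]>80)
# top-down rectification at z=.046, 3 mm cells, x up, y left
for x in np.arange(.54,.36,-.006):
    s=''
    for y in np.arange(.07,-.12,-.003):
        u,v=pix(p,(x,y,.046),True); u,v=int(round(u)),int(round(v))
        s+= '?' if not(0<=u<560 and 0<=v<420) else ('#' if Y[v,u] and V[v,u]>240 else 'h' if Y[v,u] and V[v,u]>190 else 's' if Y[v,u] else ('-' if V[v,u]>60 else '.'))
    print(f"{x:.3f}",s)
E
python3 look.py
```

```text
[ 0.3665 -0.0324  0.1776]
0.540 .........------------------------------------------------------.
0.534 .......--------------------------------------------------------.
0.528 .......---------------------------------------------------------
0.522 ...-.-----------------------------------------------------------
0.516 ..--------------------------------------------------------------
0.510 -------------------------------------------######h--------------
0.504 --------------------------------------############--------------
0.498 ----------------------------------################h-------------
0.492 --------------------------------###################h------------
0.486 ---------h##########------------h###################------------
0.480 -------s################---------####################-----------
0.474 ------s#################---------h###################-----------
0.468 ------h#################----------###########hh-----------------
0.462 ------h##################---------h#####hh----------------------
0.456 ------h##################----------#--###-----------------------
0.450 ---
[... 426 characters left out ...]
-----------------------hhhhhhhhhhhhhh------------------------
0.408 .---------------------------------------------------------------
0.402 ....--------------------------------------------------------....
0.396 .....-----------------------------------------------------......
0.390 ........------------------------------------------------........
0.384 ..........--------------------------------------------..........
0.378 ............----------------------------------------............
0.372 ...............---------------------------------................
0.366 ...................--------------------------...................
0.360 ..........................-------------.........................
```

All three bundles now stand on the crock floor at (0.462, 0.024), (0.432,−0.033) and (0.486,−0.056). Back to the cover.

```bash
python3 - <<'E'
from fit import *
inc(.667,-.023,.13,.193,"cover")
E
```

```text
cover inc xyz [289.7  80.   47.7] turn 0.108 | t 54.55 tcp [ 0.3666 -0.0323  0.1776] psi 0.301 w 0.599 g 0.0
```

>>> drive_tool:
  increments:
    - {"x":50,"y":14,"z":8,"turn":0.02,"fingers":0.6}
    - {"x":105,"y":29,"z":16,"turn":0.04,"fingers":0.6}
    - {"x":160,"y":44,"z":24,"turn":0.06,"fingers":0.6}
    - {"x":215,"y":60,"z":35,"turn":0.08,"fingers":0.6}
    - {"x":270,"y":75,"z":45,"turn":0.108,"fingers":0.6}
    - {"x":290,"y":80,"z":48,"turn":0.108,"fingers":0.6}
    - {"x":290,"y":80,"z":48,"turn":0.108,"fingers":0.6}
    - {"x":290,"y":80,"z":48,"turn":0.108,"fingers":0.6}

```text
time: 55.55
tool_pos: [0.6659, -0.0189, 0.1293]
ee_rot: [-0.0, 0.995, 0.103, -0.001]
force: [-0.6, 0.1, -0.4]
width: 0.603
grip_force: 0.0
```

```bash
cat > knob.py <<'E'
from fit import *
T=pose()[0]; p=camera_params("wrist"); im=capture("wrist"); print(T)
h=cv2.cvtColor(cv2.GaussianBlur(im,(3,3),0),cv2.COLOR_BGR2HSV)
m=cv2.inRange(h,(16,60,50),(34,255,255)); m[:,:200]=0; m[:,370:]=0; m[240:]=0; m[:130]=0
m=cv2.morphologyEx(m,cv2.MORPH_OPEN,np.ones((3,3)))
for c in cv2.findContours(m,0,2)[0]:
    if cv2.contourArea(c)>200:
        b=cv2.boundingRect(c); print(b)
        # match predicted silhouette: flange 42mm at .017 and top 28mm at .046
        def box(x,y):
            t=np.linspace(0,2*np.pi,40); P=[pix(p,(x+.021*np.cos(a),y+.021*np.sin(a),.017),True) for a in t]+[pix(p,(x+.014*np.cos(a),y+.014*np.sin(a),.046),True) for a in t]; P=np.array(P); return P.min(0),P.max(0)
        def r(q): lo,hi=box(*q); return [lo[0]-b[0],lo[1]-b[1],hi[0]-b[0]-b[2]]
        s=least_squares(r,[.667,-.023],x_scale=.001,diff_step=1e-3); print("knob",s.x,s.fun)
        inc(s.x[0],s.x[1],.003,.193,"grip")
E
python3 knob.py
```

```text
[ 0.6659 -0.0189  0.1293]
(266, 177, 47, 47)
knob [ 0.6659 -0.0242] [ 1.3767 -0.0433 -1.3817]
grip inc xyz [ -1.    5.1 126.6] turn 0.014 | t 55.6 tcp [ 0.666  -0.0189  0.1296] psi 0.207 w 0.598 g 0.0
```

>>> drive_tool:
  increments:
    - {"x":0,"y":5,"z":40,"turn":0.014,"fingers":0.6}
    - {"x":0,"y":5,"z":80,"turn":0.014,"fingers":0.6}
    - {"x":0,"y":5,"z":108,"turn":0.014,"fingers":0.6}
    - {"x":0,"y":5,"z":121,"turn":0.014,"fingers":0.6}
    - {"x":0,"y":5,"z":125,"turn":0.014,"fingers":0.6}
    - {"x":0,"y":5,"z":126,"turn":0.014,"fingers":0.5}
    - {"x":0,"y":5,"z":126,"turn":0.014,"fingers":0.2}
    - {"x":0,"y":5,"z":126,"turn":0.014,"fingers":0.2}
  force: 50

```text
time: 56.6
tool_pos: [0.6688, -0.0237, 0.0044]
ee_rot: [-0.0, 0.995, 0.096, 0.001]
force: [0.9, -0.8, 5.1]
width: 0.313
grip_force: 24.0
```

>>> drive_tool:
  increments:
    - {"x":0,"y":0,"z":0,"turn":0,"fingers":0.2}
    - {"x":0,"y":0,"z":0,"turn":0,"fingers":0.2}
    - {"x":0,"y":0,"z":0,"turn":0,"fingers":0.2}
    - {"x":0,"y":0,"z":-15,"turn":0,"fingers":0.2}
    - {"x":0,"y":0,"z":-50,"turn":0,"fingers":0.2}
    - {"x":0,"y":0,"z":-90,"turn":0,"fingers":0.2}
    - {"x":0,"y":0,"z":-115,"turn":0,"fingers":0.2}
    - {"x":0,"y":0,"z":-115,"turn":0,"fingers":0.2}
  force: 60

```text
time: 57.6
tool_pos: [0.6698, -0.0239, 0.1211]
ee_rot: [0.0, 0.995, 0.096, 0.002]
force: [-0.1, -0.6, -3.3]
width: 0.302
grip_force: 60.0
```

```bash
cat > held.py <<'E'
from fit import *
for i in range(2):
    T=pose()[0]; p=camera_params("wrist"); im=capture("wrist"); print(T); z=T[2]+.012
    fit3(im,p,(T[0]-.002,T[1]),z)
E
python3 held.py; python3 -c "
from fit import *
inc(.456,-.022,.115,.193,'crock')"
```

```text
[ 0.6698 -0.0239  0.1211]
36 [ 0.6655 -0.0242  0.1315  0.0075 -0.0141] 0.26973576816280564
[ 0.6685 -0.0239  0.1192]
36 [ 0.664  -0.0243  0.1295  0.0181 -0.0066] 0.2922260436229211
crock inc xyz [-207.4  -42.1    3.1] turn -0.001 | t 57.7 tcp [ 0.6676 -0.0238  0.1178] psi 0.192 w 0.304 g 60.0
```

>>> drive_tool:
  increments:
    - {"x":-45,"y":-9,"z":0,"turn":0,"fingers":0.2}
    - {"x":-95,"y":-19,"z":0,"turn":0,"fingers":0.2}
    - {"x":-145,"y":-29,"z":0,"turn":0,"fingers":0.2}
    - {"x":-188,"y":-38,"z":0,"turn":0,"fingers":0.2}
    - {"x":-203,"y":-42,"z":0,"turn":0,"fingers":0.2}
    - {"x":-205,"y":-42,"z":5,"turn":0,"fingers":0.2}
    - {"x":-205,"y":-42,"z":10,"turn":0,"fingers":0.2}
    - {"x":-205,"y":-42,"z":15,"turn":0,"fingers":0.2}

```text
time: 58.7
tool_pos: [0.4603, -0.0217, 0.1029]
ee_rot: [0.0, 0.995, 0.096, 0.0]
force: [0.4, -0.7, -3.3]
width: 0.311
grip_force: 60.0
```

```bash
python3 held.py; python3 -c "
from fit import *
inc(.458,-.022,.068,.193,'crock'); print(ctrl.read_state()['force'])"
```

```text
[ 0.4603 -0.0217  0.1029]
36 [ 0.456  -0.0222  0.1136  0.0004 -0.0071] 0.26359638664540574
[ 0.4596 -0.0217  0.1023]
36 [ 0.4553 -0.022   0.1132 -0.0024 -0.0112] 0.2813763391440905
crock inc xyz [-1.4  0.1 34.6] turn -0.001 | t 58.8 tcp [ 0.4594 -0.0216  0.1026] psi 0.192 w 0.304 g 60.0
[ 0.2525 -0.4552 -3.7457]
```

The cover is level and centred over the crock axis, within 1 mm. Lower it gently.

>>> drive_tool:
  increments:
    - {"x":-1,"y":0,"z":8,"turn":0,"fingers":0.2}
    - {"x":-1,"y":0,"z":15,"turn":0,"fingers":0.2}
    - {"x":-1,"y":0,"z":21,"turn":0,"fingers":0.2}
    - {"x":-1,"y":0,"z":25,"turn":0,"fingers":0.2}
    - {"x":-1,"y":0,"z":28,"turn":0,"fingers":0.2}
    - {"x":-1,"y":0,"z":31,"turn":0,"fingers":0.2}
    - {"x":-1,"y":0,"z":33,"turn":0,"fingers":0.2}
    - {"x":-1,"y":0,"z":33,"turn":0,"fingers":0.2}
  force: 30

```text
time: 59.8
tool_pos: [0.458, -0.0218, 0.0704]
ee_rot: [-0.0, 0.995, 0.096, -0.0]
force: [0.3, 0.8, -2.8]
width: 0.31
grip_force: 30.0
```

>>> drive_tool:
  increments:
    - {"x":0,"y":0,"z":1,"turn":0,"fingers":0.2}
    - {"x":0,"y":0,"z":2,"turn":0,"fingers":0.2}
    - {"x":0,"y":0,"z":3,"turn":0,"fingers":0.2}
    - {"x":0,"y":0,"z":3,"turn":0,"fingers":0.2}
    - {"x":0,"y":0,"z":3,"turn":0,"fingers":0.5}
    - {"x":0,"y":0,"z":3,"turn":0,"fingers":0.5}
    - {"x":0,"y":0,"z":3,"turn":0,"fingers":0.5}
    - {"x":0,"y":0,"z":3,"turn":0,"fingers":0.5}
  force: 15

```text
time: 60.8
tool_pos: [0.4582, -0.0218, 0.0676]
ee_rot: [0.0, 0.995, 0.096, 0.0]
force: [0.1, 0.1, -0.4]
width: 0.499
grip_force: 0.0
```

>>> drive_tool:
  increments:
    - {"x":0,"y":0,"z":-15,"turn":0,"fingers":0.55}
    - {"x":0,"y":0,"z":-40,"turn":0,"fingers":0.55}
    - {"x":0,"y":0,"z":-80,"turn":0,"fingers":0.55}
    - {"x":0,"y":0,"z":-120,"turn":0,"fingers":0.55}
    - {"x":0,"y":0,"z":-150,"turn":0,"fingers":0.55}
    - {"x":0,"y":0,"z":-180,"turn":0,"fingers":0.55}
    - {"x":0,"y":0,"z":-180,"turn":0,"fingers":0.55}
    - {"x":0,"y":0,"z":-180,"turn":0,"fingers":0.55}

```text
time: 61.8
tool_pos: [0.4575, -0.0218, 0.2473]
ee_rot: [-0.0, 0.995, 0.096, -0.0]
force: [-0.1, -0.0, 0.3]
width: 0.548
grip_force: 0.0
```

```bash
python3 - <<'E'
from fit import *
T=pose()[0]; p=camera_params("wrist"); im=capture("wrist"); cv2.imwrite("/tmp/wc.png",im); print(T)
fit3(im,p,(.455,-.022),.078); fit(im,p,(.455,-.022),.093,.078,A)
inc(.504,-.379,.25,.193,"tote outer wall"); inc(.504,-.379,.06,.193)
E
```

```text
[ 0.4575 -0.0218  0.2473]
52 [ 0.4536 -0.0225  0.0781  0.0425 -0.0107] 0.45110094099386383
52 free [ 0.454  -0.0228  0.0929] fixedR [ 0.4539 -0.0228] rms mm 0.48370504110628704
tote outer wall inc xyz [-22.2 359.6  -3.3] turn -0.001 | t 61.85 tcp [ 0.4572 -0.0218  0.2468] psi 0.192 w 0.55 g 0.0
 inc xyz [-21.9 359.7 186.7] turn -0.001 | t 61.85 tcp [ 0.4572 -0.0218  0.2468] psi 0.192 w 0.55 g 0.0
```

The cover is seated (centre (0.454,−0.023), radius 92.9 mm at z=0.078). Next the tote.

>>> drive_tool:
  increments:
    - {"x":-8,"y":60,"z":10,"turn":0,"fingers":0.5}
    - {"x":-16,"y":120,"z":20,"turn":0,"fingers":0.5}
    - {"x":-24,"y":180,"z":30,"turn":0,"fingers":0.5}
    - {"x":-32,"y":235,"z":40,"turn":0,"fingers":0.5}
    - {"x":-40,"y":285,"z":45,"turn":0,"fingers":0.5}
    - {"x":-50,"y":290,"z":47,"turn":0,"fingers":0.5}
    - {"x":-60,"y":292,"z":47,"turn":0,"fingers":0.5}
    - {"x":-62,"y":292,"z":47,"turn":0,"fingers":0.5}

```text
time: 62.85
tool_pos: [0.4519, -0.3191, 0.2002]
ee_rot: [-0.001, 0.995, 0.096, -0.0]
force: [-1.4, -0.1, 0.2]
width: 0.502
grip_force: 0.0
```

```bash
cat > tote.py <<'E'
from fit import *
import sys
def rect(z,xr,yr,step,test):
    T=pose()[0]; p=camera_params("wrist"); im=capture("wrist"); print(T); h=cv2.cvtColor(im,cv2.COLOR_BGR2HSV)
    for x in np.arange(*xr,-step):
        s=''
        for y in np.arange(*yr,-step/2):
            u,v=pix(p,(x,y,z),True); u,v=int(round(u)),int(round(v))
            if not(0<=u<560 and 0<=v<420): s+='?'; continue
            H,S,V=[int(a) for a in h[v,u]]
            s+= ('O' if H<22 and S>120 and V>120 else 'B' if 105<H<130 and S>120 and V>150 else 'b' if 100<H<135 and S>120 and V>60 else '.')
        print(f"{x:.3f}",s)
    return p,im
if __name__=="__main__": 
    p,im=rect(.075,(.62,.36),(-.22,-.42),.008,None); np.save("/tmp/wt.npy",p,allow_pickle=True); cv2.imwrite("/tmp/wt.png",im)
E
python3 tote.py
```

```text
[ 0.4519 -0.3191  0.2002]
0.620 ..................................................
0.612 .........................b.bbb....................
0.604 ..................bbbbbbbbbbbbbbBBBBbb............
0.596 .............b.bbbbbbbbBBBBBBBBBBbBBBbbbb.........
0.588 ..........bbBBBBBBBBBBBbbbbbbbbbbbbBBbbbbbb.......
0.580 ......BBBBBBbbbbbbbbbbbbbBBBBBBBbbbBBBbbbb........
0.572 ......bBBbbbbbbBBBB.....BBBBBBBBBbbBBBbbbbbb......
0.564 ....bbbBBBbBB..............BBBBBBbbbBBbbbb.b......
0.556 ....b.bbBBbbBB................BBBBbbBBBbbbb.......
0.548 ...bbbbbB.BbBB.................BBBbbbBBbbbbbb.....
0.540 ...bbbbbB.BbBBBBBB............BBBBbbbBBBbbbb......
0.532 ...bbbbbbB.bbBBBBBBB............BBBbbBBBbbbb......
0.524 ...bb.bbbBBBbBBBBBBBBBB........BBBBbbbBBbbbbbb....
0.516 .....b.bbBBBbbBBBBBBBBBBB.......BBBBbbBBBbbbb.....
0.508 .......bbbBBbbBBBBBBBBBBBBBBBBBBBBBBbbbBBbbb......
0.500 ..........bBBbbBBBBBBBBBBBBBBBBBBBBBbbbBBbbb......
0.492 ...........BBbbBBBBBBBBBBBBBBBBBBBBBBbbbBbb.......
0.484 ...........bBbbBBBBBBBBBBBBBBBBBBBBBBbbbBBb.......
0.476 ............BBbbBBBBBBBBBBBBBBBBBBBBBbbbbBb.......
0.468 ............BBbbBBBBBBBBBBBBBBBBBBBBBBbbbBB.......
0.460 ............bBBbbBBBBBBBBBBBBBBBBBBBBBbbbBBb......
0.452 .............BBbbBBBBBBBBBBBBBBBBBBBBBBbbbBB......
0.444 .............BBbbBBBBBBBBBBBBBBBBBBBBBBbbbBBb.....
0.436 .............BBBbbBBBBBBBBBBBBBBbbbbbbbbbbBBB.....
0.428 ..............bBbbBBBBbbbbbb..OOOOOOO.bbbbBBB.....
0.420 ..............bBBbbbbbOOOOOO......OOOOOOOOOOO.....
0.412 ...............BBbbbb...OOOOOOOOOOOOOO............
0.404 ...............B..OOOOOOOOOOO.....................
0.396 ................OO................................
0.388 ..................................................
0.380 ..................................................
0.372 ..................................................
0.364 ..................................................
```

```bash
python3 - <<'E'
from fit import *
inc(.492,-.2665,.026,.193,"grip tote")
E
```

```text
grip tote inc xyz [ 49.2 -43.9 174.5] turn -0.0 | t 62.9 tcp [ 0.4522 -0.3191  0.2005] psi 0.193 w 0.5 g 0.0
```

>>> drive_tool:
  increments:
    - {"x":30,"y":-25,"z":30,"turn":0,"fingers":0.5}
    - {"x":49,"y":-44,"z":60,"turn":0,"fingers":0.5}
    - {"x":49,"y":-44,"z":90,"turn":0,"fingers":0.5}
    - {"x":49,"y":-44,"z":115,"turn":0,"fingers":0.5}
    - {"x":49,"y":-44,"z":140,"turn":0,"fingers":0.5}
    - {"x":49,"y":-44,"z":160,"turn":0,"fingers":0.5}
    - {"x":49,"y":-44,"z":171,"turn":0,"fingers":0.5}
    - {"x":49,"y":-44,"z":174,"turn":0,"fingers":0.5}
  force: 30

```text
time: 63.9
tool_pos: [0.4927, -0.2671, 0.0263]
ee_rot: [-0.0, 0.995, 0.096, -0.0]
force: [-0.3, 0.0, -0.1]
width: 0.5
grip_force: 0.0
```

>>> drive_tool:
  increments:
    - {"x":0,"y":0,"z":0,"turn":0,"fingers":0.1}
    - {"x":0,"y":0,"z":0,"turn":0,"fingers":0}
    - {"x":0,"y":0,"z":0,"turn":0,"fingers":0}
    - {"x":0,"y":0,"z":0,"turn":0,"fingers":0}
    - {"x":0,"y":0,"z":0,"turn":0,"fingers":0}
    - {"x":0,"y":0,"z":0,"turn":0,"fingers":0}
    - {"x":0,"y":0,"z":0,"turn":0,"fingers":0}
    - {"x":0,"y":0,"z":0,"turn":0,"fingers":0}
  force: 60

```text
time: 64.9
tool_pos: [0.4927, -0.2677, 0.0268]
ee_rot: [-0.0, 0.995, 0.096, 0.0]
force: [-0.2, 2.2, 5.8]
width: 0.089
grip_force: 60.0
```

The tote wall is gripped (7.8 mm). Lift it clear.

>>> drive_tool:
  increments:
    - {"x":0,"y":0,"z":-10,"turn":0,"fingers":0}
    - {"x":0,"y":0,"z":-30,"turn":0,"fingers":0}
    - {"x":0,"y":0,"z":-60,"turn":0,"fingers":0}
    - {"x":0,"y":0,"z":-90,"turn":0,"fingers":0}
    - {"x":0,"y":0,"z":-120,"turn":0,"fingers":0}
    - {"x":0,"y":0,"z":-145,"turn":0,"fingers":0}
    - {"x":0,"y":0,"z":-160,"turn":0,"fingers":0}
    - {"x":0,"y":0,"z":-165,"turn":0,"fingers":0}

```text
time: 65.9
tool_pos: [0.4926, -0.2679, 0.1921]
ee_rot: [0.0, 0.995, 0.096, 0.0]
force: [-0.4, 0.1, -3.0]
width: 0.082
grip_force: 60.0
```

```bash
python3 - <<'E'
from fit import *
inc(.45,.06,.195,.193,"look spot")
E
```

```text
look spot inc xyz [  20.6 -330.    -3.1] turn -0.001 | t 65.9 tcp [ 0.4926 -0.2679  0.1921] psi 0.192 w 0.082 g 60.0
```

>>> drive_tool:
  increments:
    - {"x":2,"y":-40,"z":-3,"turn":0,"fingers":0}
    - {"x":5,"y":-90,"z":-3,"turn":0,"fingers":0}
    - {"x":8,"y":-140,"z":-3,"turn":0,"fingers":0}
    - {"x":11,"y":-190,"z":-3,"turn":0,"fingers":0}
    - {"x":14,"y":-240,"z":-3,"turn":0,"fingers":0}
    - {"x":17,"y":-285,"z":-3,"turn":0,"fingers":0}
    - {"x":20,"y":-320,"z":-3,"turn":0,"fingers":0}
    - {"x":20,"y":-330,"z":-3,"turn":0,"fingers":0}

```text
time: 66.9
tool_pos: [0.4485, 0.0614, 0.1937]
ee_rot: [-0.0, 0.995, 0.097, -0.001]
force: [0.3, -0.4, -2.9]
width: 0.088
grip_force: 60.0
```

```bash
cat > mate.py <<'E'
from tote import *
p,im=rect(.05,(.64,.36),(.44,.20),.008,None); np.save("/tmp/wm.npy",p,allow_pickle=True); cv2.imwrite("/tmp/wm.png",im)
E
python3 mate.py
```

```text
[0.4485 0.0614 0.1937]
0.640 ...........?????????????????????????????????????????????????
0.632 ....................................................OOOO....
0.624 .................OO.........................................
0.616 .................OOOOOOOOOOOO...............................
0.608 ................bBBBbb..OOOOOOOOOOOOOOOO....................
0.600 ................BBBbbbbbbbbbBBB.OOOOOOOOOOOOOOOOO...........
0.592 ...............bBBBbbbbbbbbbBBBBBBBBBBBBB..OOOOOOOOOOOO.....
0.584 .......................bBBbBBBBBBBBBBBBBBBBBBBBBBBBBB..bbbb.
0.576 .......................BBBbBBBBBBBBBBBBBBBBBBBBBBBBBBBbbbbbb
0.568 ......................bBBBBBBBBBBBBBBBBBBBBBBBBBBBBBBbbbbbbb
0.560 ..............BBBbbb..BBBbBBBBBBBBBBBBBBBBBBBBBBBBBBBBBbbbbb
0.552 .............bBBBbbbbbbbbBBBBBBBBBBBBBBBBBBBBBBBBBBBBBBBBbbb
0.544 .............bBBbbbbbbbbbBBBBBBBBBBBBBBBBBBBBBBBBBBBBBBBbbbb
0.536 .............BBBbbbbbbbbbBBBBBBBBBBBBBBBBBBBBBBBBBBBBBBBbbbb
0.528 ............bBBBbbbbbbbbBBBBBBBBBBBBBBBBBBBBBBBBBBBbbbbbbbbb
0.520 ............BBBbbbbbbbbbBBBBBBBBBBBBBBBBBBBBBBBBBBBbbbbbbbbb
0.512
[... 567 characters left out ...]
BBBBBBBBBBBBBBBBBbbbbbbbbbbb..
0.440 ........BBBbbbbbbbbbBBBBBBBBBBBBBBBBBBBBBBBBBBBbbbbbbbbbb...
0.432 .......bBBBbbbbbbbbBBBBBBBBBBBBBBBBBBBBBBBBBBBbbbbbbbbb.....
0.424 .......BBBBbbbbbbbbbbbbBBBBBBBBBBBBBBBBBBBBBBBbbbbbbbb......
0.416 ......bBBBBbbbbbbbbbbbbbbbbbbbbbbbBBBBBBBBBBBBbbbbb.........
0.408 ......bbBBBBBBBBBBBBbbbbbbbbbbbbbbbbbbbbbbBBBbbbbbb.........
0.400 ...............bbBBBBBBBBBBBBBBbbbbbbbbbbbBBBbbbbb..........
0.392 .........................bbBBBBBBBBBBBBBBBBBbbbb............
0.384 ...................................bbbBBBBBBb...............
0.376 ............................................................
0.368 ............................................................
```

```bash
cat > mfit.py <<'E'
from fit import *
p=np.load("/tmp/wm.npy",allow_pickle=True).item(); im=cv2.GaussianBlur(cv2.imread("/tmp/wm.png"),(3,3),0).astype(float).max(2)
def run(q):
    P=[];K=[]
    for it in range(4):
        c,s=np.cos(q[2]),np.sin(q[2]); Rm=np.array([[c,-s],[s,c]]); P=[];K=[]
        sides=[(0,[( .109,t) for t in np.linspace(-.062,.062,25)],(1,0)),(1,[(-.109,t) for t in np.linspace(-.062,.062,25)],(-1,0)),(2,[(t,.074) for t in np.r_[np.linspace(-.1,-.045,12),np.linspace(-.004,.04,10),np.linspace(.082,.1,5)]],(0,1))]
        for k,pts,n in sides:
            for a in pts:
                d=np.arange(-.010,.010,.0005); uv=[pix(p,(*(q[:2]+Rm@(np.array(a)+np.array(n)*e)),.05),True) for e in d]
                v=np.array([im[int(round(y)),int(round(x))] if 0<=x<559 and 0<=y<419 else np.nan for x,y in uv])
                if np.isnan(v).any(): continue
                g=v[:-4]-v[4:]; i=g.argmax()
                if g[i]>25: P.append(q[:2]+Rm@(np.array(a)+np.array(n)*(d[i]+.001))); K.append(k)
        def res(q):
            c,s=np.cos(q[2]),np.sin(q[2]); L=(np.array(P)-q[:2])@np.array([[c,-s],[s,c]])
            return [l[0]-.109 if k==0 else -l[0]-.109 if k==1 else l[1]-.074 for l,k in zip(L,K)]
        o=least_squares(res,q,loss="soft_l1",f_scale=.001); q=o.x; r=np.array(res(q)); K=np.array(K)
        print(q,len(P),[round(1000*float(np.median(r[K==k])),1) for k in (0,1,2)],1000*np.abs(r).mean())
run(np.array([.5,.317,-.195]))
E
python3 mfit.py; python3 -c "
from fit import *
for f,n in(('pics/w1.png','/tmp/w1.npy'),):
    pass
inc(.45,.06,.195,.193)"
```

```text
[ 0.5018  0.3208 -0.1985] 77 [1.5, 1.5, 0.1] 1.2718368869186767
[ 0.5018  0.3207 -0.2012] 77 [1.4, 1.4, -0.1] 1.2486969672557964
[ 0.502   0.3208 -0.1954] 77 [1.2, 1.4, -0.1] 1.2639655986962974
[ 0.5019  0.3206 -0.2017] 77 [1.3, 1.6, -0.2] 1.2674203483007216
 inc xyz [ 1.3  1.7 -1.2] turn 0.001 | t 66.95 tcp [0.4484 0.0614 0.1938] psi 0.194 w 0.087 g 60.0
```

```bash
python3 - <<'E'
from fit import *
p=np.load("/tmp/wm.npy",allow_pickle=True).item(); im=cv2.GaussianBlur(cv2.imread("/tmp/wm.png"),(3,3),0); T=np.array([.4485,.0614,.1937]); psi=.194
c,s=np.cos(psi),np.sin(psi)
g=im.astype(float).max(2)
for y in (.02,.04,.056,.075):
    r=[]
    for x in np.arange(.06,.125,.0025):
        X=(T[0]+x*c+y*s,T[1]+x*s-y*c,.242); u,v=pix(p,X,True); r.append(int(g[int(round(v)),int(round(u))]) if 0<=u<559 and 0<=v<419 else -1)
    print(y,r)
for x in (.03,.05,.07):
    r=[]
    for y in np.arange(.09,.14,.0025):
        X=(T[0]+x*c+y*s,T[1]+x*s-y*c,.242); u,v=pix(p,X,True); r.append(int(g[int(round(v)),int(round(u))]) if 0<=u<559 and 0<=v<419 else -1)
    print("x",x,r)
inc(.491,.262,.194,2.943,"mate")
E
```

```text
0.02 [185, 250, 255, 255, 255, 255, 255, 255, 243, 136, 133, 255, 255, 246, 255, 255, 255, 245, 251, 253, 255, 255, 255, 251, 255, 255]
0.04 [255, 255, 255, 255, 255, 255, 255, 255, 229, 133, 130, 255, 255, 220, 254, 253, 255, 255, 251, 251, 255, 255, 253, 255, 255, 251]
0.056 [254, 254, 254, 254, 254, 254, 254, 254, 234, 128, 123, 253, 254, 243, 254, 254, 255, 255, 255, 255, 255, 255, 255, 255, 253, 254]
0.075 [112, 113, 112, 113, 112, 112, 112, 111, 111, 115, 113, 244, 255, 201, 243, 255, 255, 255, 254, 252, 255, 255, 252, 255, 255, 251]
x 0.03 [100, 101, 100, 101, 101, 101, 99, 211, 254, 254, 221, 51, 39, 39, 38, 38, 36, 34, 32, 31, 31]
x 0.05 [101, 101, 102, 102, 101, 99, 98, 221, 254, 254, 205, 45, 39, 37, 35, 35, 33, 33, 32, 29, 30]
x 0.07 [101, 100, 100, 101, 101, 101, 98, 220, 254, 254, 213, 45, 37, 35, 35, 34, 32, 32, 31, 30, 30]
mate inc xyz [  80.4 -188.7   -0.2] turn -2.749 | t 66.95 tcp [0.4484 0.0614 0.1938] psi 0.194 w 0.087 g 60.0
```

>>> drive_tool:
  increments:
    - {"x":10,"y":-25,"z":0,"turn":-0.17,"fingers":0}
    - {"x":20,"y":-50,"z":0,"turn":-0.34,"fingers":0}
    - {"x":30,"y":-75,"z":0,"turn":-0.51,"fingers":0}
    - {"x":40,"y":-100,"z":0,"turn":-0.68,"fingers":0}
    - {"x":50,"y":-125,"z":0,"turn":-0.85,"fingers":0}
    - {"x":60,"y":-150,"z":0,"turn":-1.02,"fingers":0}
    - {"x":70,"y":-172,"z":0,"turn":-1.19,"fingers":0}
    - {"x":78,"y":-190,"z":0,"turn":-1.36,"fingers":0}

```text
time: 67.95
tool_pos: [0.4902, 0.2609, 0.1938]
ee_rot: [0.0, 0.712, 0.702, -0.001]
force: [-0.6, 0.7, -2.7]
width: 0.085
grip_force: 60.0
```

```bash
python3 - <<'E'
from fit import *
inc(.4886,.2631,.194,2.943,"mate")
E
```

```text
mate inc xyz [ 2.2 -1.6 -0.2] turn -1.386 | t 67.95 tcp [0.4902 0.2609 0.1938] psi 1.557 w 0.085 g 60.0
```

>>> drive_tool:
  increments:
    - {"x":2,"y":-2,"z":0,"turn":-0.18,"fingers":0}
    - {"x":2,"y":-2,"z":0,"turn":-0.36,"fingers":0}
    - {"x":2,"y":-2,"z":0,"turn":-0.54,"fingers":0}
    - {"x":2,"y":-2,"z":0,"turn":-0.72,"fingers":0}
    - {"x":2,"y":-2,"z":0,"turn":-0.9,"fingers":0}
    - {"x":2,"y":-2,"z":0,"turn":-1.08,"fingers":0}
    - {"x":2,"y":-2,"z":0,"turn":-1.26,"fingers":0}
    - {"x":2,"y":-2,"z":0,"turn":-1.386,"fingers":0}

```text
time: 68.95
tool_pos: [0.4881, 0.2618, 0.1938]
ee_rot: [-0.0, 0.1, 0.995, -0.001]
force: [0.3, -0.4, -3.6]
width: 0.086
grip_force: 60.0
```

```bash
python3 - <<'E'
from fit import *
inc(.4886,.2631,.075,2.943,"mate")
p=camera_params("wrist"); print(p["cam_to_world"][:3,3])
cv2.imwrite("/tmp/wn.png",capture("wrist")); np.save("/tmp/wn.npy",p,allow_pickle=True)
E
```

```text
mate inc xyz [ -0.3   1.5 118.7] turn -0.001 | t 68.95 tcp [0.4881 0.2618 0.1938] psi 2.942 w 0.086 g 60.0
[0.4193 0.2758 0.3817]
```

>>> drive_tool:
  increments:
    - {"x":0,"y":1,"z":25,"turn":0,"fingers":0}
    - {"x":0,"y":1,"z":50,"turn":0,"fingers":0}
    - {"x":0,"y":1,"z":75,"turn":0,"fingers":0}
    - {"x":0,"y":1,"z":95,"turn":0,"fingers":0}
    - {"x":0,"y":1,"z":105,"turn":0,"fingers":0}
    - {"x":0,"y":1,"z":109,"turn":0,"fingers":0}
    - {"x":0,"y":1,"z":109,"turn":0,"fingers":0}
    - {"x":0,"y":1,"z":109,"turn":0,"fingers":0}

```text
time: 70.0
tool_pos: [0.4884, 0.2646, 0.0862]
ee_rot: [0.001, 0.102, 0.995, 0.0]
force: [-1.0, -0.2, -3.3]
width: 0.084
grip_force: 60.0
```

```bash
cat > chk.py <<'E'
from fit import *
T,M,s=pose(); p=camera_params("wrist"); im=capture("wrist"); print(T,s["force"]); psi=np.arctan2(M[1,0],M[0,0]); c,sn=np.cos(psi),np.sin(psi)
h=cv2.cvtColor(cv2.GaussianBlur(im,(3,3),0),cv2.COLOR_BGR2HSV)
ztop=T[2]-.0265+.075
def prof(z,pts):
    r=[]
    for x,y in pts:
        u,v=pix(p,(T[0]+x*c+y*sn,T[1]+x*sn-y*c,z),True)
        r.append(int(h[int(round(v)),int(round(u)),2]) if 0<=u<559 and 0<=v<419 else -1)
    return r
for y in (.02,.04,.056,.08,.1): print("tote end y",y,"x .070+2.5mm:",prof(ztop,[(x,y) for x in np.arange(.07,.115,.0025)]))
for x in (.03,.06,.08): print("tote side x",x,"y .09+2.5:",prof(ztop,[(x,y) for y in np.arange(.09,.13,.0025)]))
for y in (.02,.04,.056,.08,.1): print("mate end y",y,"x .085+2.5:",prof(.05,[(x,y) for x in np.arange(.085,.13,.0025)]))
for x in (-.01,.0,.06,.08,.095): print("mate side x",x,"y .105+2.5:",prof(.05,[(x,y) for y in np.arange(.105,.15,.0025)]))
E
python3 chk.py
```

```text
[0.4884 0.2646 0.0862] [-1.0069 -0.1691 -3.3438]
tote end y 0.02 x .070+2.5mm: [255, 255, 255, 255, 255, 196, 149, 146, 255, 255, 248, 95, 89, 82, 76, 69, 62, 57]
tote end y 0.04 x .070+2.5mm: [255, 255, 255, 255, 255, 209, 155, 151, 255, 255, 250, 100, 94, 85, 79, 73, 65, 60]
tote end y 0.056 x .070+2.5mm: [255, 255, 255, 255, 255, 192, 149, 145, 255, 255, 246, 93, 86, 81, 75, 68, 63, 57]
tote end y 0.08 x .070+2.5mm: [135, 134, 134, 134, 133, 132, 131, 130, 255, 255, 243, 75, 73, 68, 64, 60, 55, 51]
tote end y 0.1 x .070+2.5mm: [116, 116, 123, 122, 117, 117, 123, 119, 251, 255, 246, 90, 115, 123, 57, 55, 52, 52]
tote side x 0.03 y .09+2.5: [125, 120, 117, 118, 120, 121, 117, 246, 255, 255, 239, 53, 53, 54, 54, 64, 120]
tote side x 0.06 y .09+2.5: [127, 125, 124, 122, 120, 116, 116, 252, 255, 255, 239, 126, 130, 136, 174, 255, 255]
tote side x 0.08 y .09+2.5: [125, 121, 119, 116, 117, 115, 115, 245, 255, 255, 209, 201, 255, 255, 255, 255, 255]
mate end y 0.02 x .085+2.5: [255, 245, 199, 143, 142, 141, 218, 255, 255, 255, 239, 94, 85, 83, 77, 74, 70, 66]
mate end y 0.04 x .085+2.5: [
[... 321 characters left out ...]
0.1 x .085+2.5: [255, 236, 187, 147, 144, 143, 173, 255, 255, 255, 234, 95, 89, 84, 81, 77, 73, 69]
mate side x -0.01 y .105+2.5: [255, 255, 255, 255, 174, 129, 129, 129, 128, 127, 127, 126, 126, 124, 124, 124, 123, 123]
mate side x 0.0 y .105+2.5: [255, 255, 255, 252, 196, 132, 132, 130, 130, 129, 129, 128, 127, 126, 125, 124, 124, 124]
mate side x 0.06 y .105+2.5: [255, 255, 255, 254, 203, 145, 142, 140, 138, 136, 134, 133, 132, 131, 129, 127, 125, 123]
mate side x 0.08 y .105+2.5: [255, 255, 255, 254, 166, 141, 139, 138, 136, 134, 133, 132, 131, 129, 129, 127, 127, 126]
mate side x 0.095 y .105+2.5: [142, 141, 140, 138, 137, 137, 135, 134, 134, 132, 131, 129, 128, 125, 125, 124, 125, 125]
```

```bash
cat >> chk.py <<'E'
print("----")
for x in (.07,.08,.09,.1): print("mate near side x",x,"y -.04+2:",prof(.05,[(x,y) for y in np.arange(-.04,.012,.002)]))
for x in (.07,.08): print("tote near side x",x,"y -.02+2:",prof(ztop,[(x,y) for y in np.arange(-.02,.012,.002)]))
inc(.4886,.2631,.0305,2.943)
E
python3 chk.py | sed -n '/----/,$p'
```

```text
----
mate near side x 0.07 y -.04+2: [38, 40, 43, 45, 48, 51, 52, 54, 57, 60, 65, 180, 222, 222, 222, 175, 197, 222, 224, 224, 224, 224, 225, 226, 226, 227]
mate near side x 0.08 y -.04+2: [35, 38, 40, 41, 45, 47, 49, 52, 55, 57, 65, 191, 222, 223, 223, 176, 212, 223, 224, 224, 225, 225, 225, 217, 208, 208]
mate near side x 0.09 y -.04+2: [33, 36, 36, 40, 43, 43, 45, 48, 51, 53, 64, 189, 222, 222, 221, 166, 198, 221, 223, 223, 224, 224, 225, 209, 183, 183]
mate near side x 0.1 y -.04+2: [31, 33, 35, 36, 37, 39, 42, 43, 47, 49, 60, 198, 221, 221, 220, 219, 220, 223, 223, 223, 223, 224, 224, 203, 167, 169]
tote near side x 0.07 y -.02+2: [48, 51, 55, 60, 85, 222, 223, 163, 219, 224, 225, 225, 226, 227, 228, 228]
tote near side x 0.08 y -.02+2: [43, 46, 49, 55, 98, 222, 223, 170, 223, 223, 224, 225, 212, 208, 208, 247]
 inc xyz [-0.5 -1.5 55.6] turn -0.005 | t 70.1 tcp [0.4883 0.2646 0.0861] psi 2.938 w 0.086 g 60.0
```

The tote and bin are aligned within about 1 mm in x, y and yaw, so lower it straight down.

>>> drive_tool:
  increments:
    - {"x":0,"y":0,"z":10,"turn":0,"fingers":0}
    - {"x":0,"y":0,"z":20,"turn":0,"fingers":0}
    - {"x":0,"y":0,"z":29,"turn":0,"fingers":0}
    - {"x":0,"y":0,"z":37,"turn":0,"fingers":0}
    - {"x":0,"y":0,"z":44,"turn":0,"fingers":0}
    - {"x":0,"y":0,"z":49,"turn":0,"fingers":0}
    - {"x":0,"y":0,"z":52,"turn":0,"fingers":0}
    - {"x":0,"y":0,"z":53,"turn":0,"fingers":0}

```text
time: 71.1
tool_pos: [0.4879, 0.2644, 0.0324]
ee_rot: [-0.0, 0.102, 0.995, 0.0]
force: [-0.6, -0.2, -3.1]
width: 0.089
grip_force: 60.0
```

Free descent, about 2 mm above the floor. Lower the rest and release.

>>> drive_tool:
  increments:
    - {"x":0,"y":0,"z":1,"turn":0,"fingers":0}
    - {"x":0,"y":0,"z":2,"turn":0,"fingers":0}
    - {"x":0,"y":0,"z":2,"turn":0,"fingers":0}
    - {"x":0,"y":0,"z":2,"turn":0,"fingers":0.2}
    - {"x":0,"y":0,"z":2,"turn":0,"fingers":0.35}
    - {"x":0,"y":0,"z":2,"turn":0,"fingers":0.35}
    - {"x":0,"y":0,"z":2,"turn":0,"fingers":0.35}
    - {"x":0,"y":0,"z":2,"turn":0,"fingers":0.35}
  force: 15

```text
time: 72.1
tool_pos: [0.4879, 0.2644, 0.0304]
ee_rot: [-0.0, 0.102, 0.995, -0.0]
force: [0.0, -0.2, 0.3]
width: 0.354
grip_force: 0.0
```

>>> drive_tool:
  increments:
    - {"x":0,"y":0,"z":-10,"turn":0,"fingers":0.35}
    - {"x":0,"y":0,"z":-30,"turn":0,"fingers":0.35}
    - {"x":0,"y":0,"z":-70,"turn":0,"fingers":0.35}
    - {"x":0,"y":0,"z":-110,"turn":0,"fingers":0.35}
    - {"x":0,"y":0,"z":-150,"turn":0,"fingers":0.35}
    - {"x":0,"y":0,"z":-180,"turn":0,"fingers":0.35}
    - {"x":0,"y":0,"z":-200,"turn":0,"fingers":0.35}
    - {"x":0,"y":0,"z":-200,"turn":0,"fingers":0.35}

```text
time: 73.1
tool_pos: [0.4888, 0.2649, 0.2326]
ee_rot: [0.002, 0.102, 0.995, 0.001]
force: [-0.9, -0.1, 1.2]
width: 0.351
grip_force: 0.0
```

```bash
python3 - <<'E'
from fit import *
T,M,s=pose(); p=camera_params("wrist"); im=capture("wrist"); print(T,s["force"])
h=cv2.cvtColor(cv2.GaussianBlur(im,(3,3),0),cv2.COLOR_BGR2HSV)
C=np.array([.498,.319]); a=-.199; c,sn=np.cos(a),np.sin(a)
def prof(z,pts):
    r=[]
    for x,y in pts:
        u,v=pix(p,(C[0]+x*c-y*sn,C[1]+x*sn+y*c,z),True)
        r.append(int(h[int(round(v)),int(round(u)),2]) if 0<=u<559 and 0<=v<419 else -1)
    return r
for z in (.079,.113):
    for x in (-.05,-.08): print(z,"far side y .04+2",prof(z,[(x,y) for y in np.arange(.04,.08,.002)]),"near -.08+2",prof(z,[(x,y) for y in np.arange(-.08,-.04,.002)]))
    for y in (0,.03): print(z,"end -.115+2",prof(z,[(x,y) for x in np.arange(-.115,-.08,.002)]))
E
```

```text
[0.4888 0.2649 0.2326] [-0.8851 -0.1123  1.2259]
0.079 far side y .04+2 [134, 134, 133, 132, 131, 147, 228, 255, 255, 255, 255, 254, 240, 143, 89, 88, 86, 84, 83, 81] near -.08+2 [73, 76, 79, 93, 196, 254, 255, 254, 226, 240, 255, 255, 255, 255, 252, 242, 255, 255, 255, 255]
0.079 far side y .04+2 [133, 132, 131, 130, 127, 151, 239, 254, 255, 255, 255, 255, 233, 125, 92, 85, 83, 81, 80, 78] near -.08+2 [65, 67, 69, 79, 151, 204, 207, 202, 189, 197, 201, 211, 213, 211, 204, 194, 192, 192, 192, 195]
0.079 end -.115+2 [88, 89, 92, 93, 95, 133, 240, 255, 255, 255, 237, 251, 255, 244, 169, 165, 226, 255]
0.079 end -.115+2 [85, 87, 88, 90, 90, 128, 236, 255, 255, 255, 235, 249, 255, 247, 176, 175, 206, 251]
0.113 far side y .04+2 [189, 231, 255, 255, 255, 255, 238, 137, 88, 87, 85, 84, 82, 80, 79, 77, 74, 73, 71, 70] near -.08+2 [70, 73, 76, 77, 136, 238, 255, 255, 244, 224, 253, 255, 255, 255, 249, 253, 255, 255, 255, 255]
0.113 far side y .04+2 [149, 238, 255, 255, 255, 255, 233, 126, 85, 84, 83, 81, 78, 77, 76, 74, 72, 71, 69, 67] near -.08+2 [63, 65, 66, 69, 79, 151, 207, 207, 193, 193, 200, 206, 209, 208, 199, 192, 192, 192, 197, 214]
0.113 end -.115+2 [82, 85, 88, 89, 92, 94, 95, 129, 234, 255, 255, 237, 250, 255, 248, 179, 178, 236]
0.113 end -.115+2 [77, 78, 81, 84, 85, 86, 88, 145, 245, 255, 255, 241, 243, 255, 253, 192, 130, 130]
```

```bash
python3 - <<'E'
from fit import *
pt=camera_params("top"); im=capture("top")
g=cv2.GaussianBlur(im,(3,3),0)[:,:,2].astype(float); P=[]
for it in range(1):
    for a in A:
        rs=np.arange(.08,.106,.0005); uv=[pix(pt,(.454+r*np.cos(a),-.0225+r*np.sin(a),.078)) for r in rs]
        v=np.array([g[int(round(y)),int(round(x))] for x,y in uv]); d=v[:-6]-v[6:]; i=d.argmax()
        if d[i]>30: P.append((.454+(rs[i]+.0015)*np.cos(a),-.0225+(rs[i]+.0015)*np.sin(a)))
P=np.array(P); s=least_squares(lambda q:np.hypot(P[:,0]-q[0],P[:,1]-q[1])-q[2],[.454,-.022,.093],loss="soft_l1",f_scale=.001); print(len(P),s.x)
E
```

```text
76 [ 0.4559 -0.0236  0.0927]
```

The cover is still in place and seated, and the tote is nested. Hand in.

```bash
python3 -c "
from rig import ctrl
print(ctrl.close_job())"
```

```text
the job is handed in; nothing more can be done
None
```

The job is handed in, with no verdict returned: my last camera and pose checks show the three yellow bundles in the crock, the cover seated over them, and the tote fully nested in the other bin with its orange end over the bin's orange end. The first covering attempt caught on a bundle at 96 N and I had to lift the cover off, re-place that bundle and cover again.

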